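# Hang the binding-parts bins, shut the rack and lock its studs

### The job

Hang every parts bin that stands on the bench on the rack's cleat, its slanted rear strip dropped fully home behind the cleat. When all of them hang, fold the rack's lid fully shut and lock it with both quarter-turn studs: push each one in and turn it a quarter turn clockwise. Leave the other things on the bench where they are.

Things in the scene. Friction and masses are not known exactly. Their poses are not given: they have to be found in the camera images.
- rack: fixed rack on the bench: two plywood cheeks (46 thick, 172 high; x -115 to +18, y +-165 to +-211) joined by three aluminium rails. Origin on the bench midway between the cheeks, on the plane of the rails' front faces; +x points to its rear (away from the robot), +y to its left, z up. A bin hung home has its origin at x -62, z 55, axes along the rack's, y -125 to 125 (four fit: y -120, -40, 40, 120)
- cleat (a point): middle of the cleat's upper lip, rack x -17, z 124. The slanted aluminium cleat (5 thick) runs the whole 330 between the cheeks: it rises from the middle rail at z 98 to this lip, leaning 34 deg out from the rail; a bin's strip drops into the gap behind it and slides home by itself. Brought in level from the front, a bin at origin height z 69 to 81 passes its strip over the lip and its spacer under the cleat
- lid (a joint): clear panel with aluminium rim, 127 deep, 422 wide, 10 thick, hinged at the rack's top rear: axis along y at rack x +9, z 172, in the plane of its underside. 0 = shut, level on the cheeks (top z 182), 1.57 = upright, stop 1.95 (leaning back). Stiff hinge (0.45 N m): it stays where left and must be pushed all the way down. Shut, it clears the handles of hung bins by 6
- stud_l_grip (a point): left (rack +y) quarter-turn stud of the lid, point on its axis 40 above the lid's top face. Black wing 44 long, 14 thick, top 49 above the lid, on a steel disc (38 dia., top 19 above the lid). Lid shut: at rack x -80, y +188, z 222. Unlocked, the wing lies along the rack's y; locked, along its x. Axes: z along the stud outwards, y along the wing
- stud_l_press (a joint): left (rack +y) stud: how far it is pushed in (m), 0 = out, 0.012 = fully in. Spring 4 N at 0, 9 N fully in. With the lid shut a cross pin below passes a slot in the cheek only unturned; pushed in 0.0105 or more and turned, it hooks under and stays in at about 0.0095 when let go, else it springs out
- stud_l_turn (a joint): left (rack +y) stud: clockwise turn seen from above (rad), 0 = unlocked, 1.57 = locked (stop); light friction
- stud_r_grip (a point): right (rack -y) quarter-turn stud of the lid, point on its axis 40 above the lid's top face. Black wing 44 long, 14 thick, top 49 above the lid, on a steel disc (38 dia., top 19 above the lid). Lid shut: at rack x -80, y -188, z 222. Unlocked, the wing lies along the rack's y; locked, along its x. Axes: z along the stud outwards, y along the wing
- stud_r_press (a joint): right (rack -y) stud: how far it is pushed in (m), 0 = out, 0.012 = fully in. Spring 4 N at 0, 9 N fully in. With the lid shut a cross pin below passes a slot in the cheek only unturned; pushed in 0.0105 or more and turned, it hooks under and stays in at about 0.0095 when let go, else it springs out
- stud_r_turn (a joint): right (rack -y) stud: clockwise turn seen from above (rad), 0 = unlocked, 1.57 = locked (stop); light friction
- bin1: grey parts bin with screws in it (may be absent), 80 deep (x), 70 wide (y), rim 60 high, 0.2 to 0.4 kg; origin at the centre of its underside. Rear wall (+x) 90 high, with the slanted aluminium strip (5 thick, 60 wide, from x 40, z 88 down and back to x 62, z 57, parallel to the cleat) and a spacer at the bottom (z 1 to 14, to x 62)
- bin1_handle (a point): centre of the handle of bin1: steel bar 12 by 12, 70 long along the bin's y, straight over its origin, 105 above the underside, on two thin posts at y +-33; clear below the bar down to the rim (z 60)
- bin2: grey parts bin with black plates in it (may be absent), 80 deep (x), 70 wide (y), rim 60 high, 0.2 to 0.4 kg; origin at the centre of its underside. Rear wall (+x) 90 high, with the slanted aluminium strip (5 thick, 60 wide, from x 40, z 88 down and back to x 62, z 57, parallel to the cleat) and a spacer at the bottom (z 1 to 14, to x 62)
- bin2_handle (a point): centre of the handle of bin2: steel bar 12 by 12, 70 long along the bin's y, straight over its origin, 105 above the underside, on two thin posts at y +-33; clear below the bar down to the rim (z 60)
- bin3: grey parts bin with rubber rollers in it (may be absent), 80 deep (x), 70 wide (y), rim 60 high, 0.2 to 0.4 kg; origin at the centre of its underside. Rear wall (+x) 90 high, with the slanted aluminium strip (5 thick, 60 wide, from x 40, z 88 down and back to x 62, z 57, parallel to the cleat) and a spacer at the bottom (z 1 to 14, to x 62)
- bin3_handle (a point): centre of the handle of bin3: steel bar 12 by 12, 70 long along the bin's y, straight over its origin, 105 above the underside, on two thin posts at y +-33; clear below the bar down to the rim (z 60)
- bin4: grey parts bin with dark steel lugs in it (may be absent), 80 deep (x), 70 wide (y), rim 60 high, 0.2 to 0.4 kg; origin at the centre of its underside. Rear wall (+x) 90 high, with the slanted aluminium strip (5 thick, 60 wide, from x 40, z 88 down and back to x 62, z 57, parallel to the cleat) and a spacer at the bottom (z 1 to 14, to x 62)
- bin4_handle (a point): centre of the handle of bin4: steel bar 12 by 12, 70 long along the bin's y, straight over its origin, 105 above the underside, on two thin posts at y +-33; clear below the bar down to the rim (z 60)
- screwdriver: bystander, not to be moved: screwdriver, 200 long; origin under its centre
- wax_bottle: bystander, not to be moved: white wax bottle, 150 high; origin under its centre
- tape_roll: bystander, not to be moved: roll of tape, 90 dia.; origin under its centre
- wax_block: bystander, not to be moved: white wax block, 90 by 45 by 25; origin under its centre
- mug: bystander, not to be moved: mug, 90 high; origin under its centre
- card_box: bystander, not to be moved: cardboard box, 110 by 80 by 60; origin under its centre
- spanner: bystander, not to be moved: spanner, 180 long; origin under its centre
Not all that is in view belongs to the job. Leave any turquoise look-alike of the bin3 alone.

How it is judged:
By the outcome, as a careful person would: the job done as asked, in the order asked, and still so for the second after the job is handed in, with the robot touching nothing.
Of bin1, bin2, bin3, bin4 only 3 to 4 are there at a start; the rules pass over those that are not, and their reading is None.
At some moment in a run one of bin1, bin2, bin3, bin4 may be knocked a few centimetres aside while the robot is not near it.
Once in a run the grip may slacken for a moment while it holds something.
It also fails if it takes over 210 s, if anything falls off the work surface, if the arm or the gripper's body presses on something with over 40 N, if the wrist force passes 120 N, or if a joint passes its speed limit or range.

### The arm

A 6-joint arm with a two-finger parallel gripper is mounted at the origin on the work surface. World frame = base frame: x ahead of the robot, y to its left, z up, the work surface at z = 0. Lengths are in mm, angles in degrees, forces in N, time in s.
With the tool pointing down it reaches from about 275 to 1000 mm from the base axis. Payload 8.4 kg.
Tool frame: the origin (TCP) lies midway between the tips of the shut fingers; the grasp point (between the pads) lies 19 mm behind it; y points along the fingers, x is the direction in which the jaws open and shut, and the axes are right-handed (so a half turn about y gives the same grasp; the last joint's range is limited). The gripper opens to 85 mm and grips with 20 to 120 N. Pads are 22 mm wide; open, the fingers measure 114 mm over their backs; the gripper's body (76 mm by 85 mm) begins 54 mm behind the grasp point. The pads swing forward as they close: fully open they stand 13 mm farther back than shut.
Start: joints at [66.44, 20.225, 93.587, -0, 66.188, -0.138], TCP at [248.442, 573.502, 231.281] pointing down, gripper open.
Joint ranges: [-150.9, 150.9], [-52.94, 120.26], [3.33, 152.33], [-74.26, 254.26], [0, 154.13], [-172.89, 172.89]. Speed limits (degrees/s): [127.2, 127.2, 159.86, 180, 180, 180].

### API

Orientations are given as [roll, pitch, yaw] about the fixed x, y, z axes, in that order (R = Rz(yaw) Ry(pitch) Rx(roll)).
In Python, from bench import sensors, cams, job gives the robot as it stands.
- The arm moves only by the tool jog_arm, never from a script. Its argument "rows" is a list of rows, each an object with "linear": the shift along the tool's x, y, z in cm, a list of three; "rot": the turn, a rotation vector about the tool's x, y, z in degrees, a list of three; "gripper": the finger opening in cm, from 0 to 8.54. In form: [{"linear": [x, y, z], "rot": [ax, ay, az], "gripper": gripper}, ...]. A call has 1 to 12 rows; each row shifts and turns the pose as measured when the row begins, along the tool's axes as they then stand; what a row does not reach is not made up. A row lasts 1/8 s, in which the tool goes at most 62.5 mm and 10.7 degrees, less where a joint would pass 70% of its speed; a pose out of reach is approached as far as the arm can. A call is refused whole if a number of a shift passes 6.25 or a number of a turn 10.7, either way. A call with a gripper value outside its range is refused whole. The fingers move at their own pace and stop on an object; "newtons" is the grip in N (left out, the last holds). Time passes only in rows, so rows that do not move let the fingers close. It gives the time, the measured TCP pose, the force and the opening at its end, in the units of the state.
- sensors.observe(): the state, without advancing time (a new reading comes with each control period).
- cams.camera(name): name is "side" or "top" or "wrist"; returns the picture (420x560x3 uint8, blue, green, red); there is no depth.
- cams.get_calibration(name): a dict with "K" (3x3 intrinsics, pixels), "world_from_camera" (4x4, takes a point from camera to world coordinates). Camera axes: x right, y down, z forward; pixel columns grow to the right and rows downward; lengths in mm; the calibration is good to about 2 mm. A picture is of the moment at which its call begins: read the wrist's pose just before it. get_calibration takes no time and is no camera call; for the wrist camera it gives the pose at the moment of the call.
- job.finish_job(): hands the job in, once; it reports no verdict.
The state is a dict: "t": time; "joint_pos": joint angles; "joint_velocities": joint speeds; "effort": joint torques, N m; "eef_pos": TCP position; "tcp_rot": TCP orientation; "ft_force": force on the tool from outside, world axes, zero at the start; "wrist_torque": the same for the moment, N m; "grip_width": finger opening in mm.
Only numpy, scipy, OpenCV 4.12 (cv2) and the standard library are available. Lean on these libraries where they do the work, as an engineer would, in place of code of your own. Each camera call takes 0.05 s, during which the arm holds its last target. There are 200 camera calls.

## Working session

There is one attempt and no reset: what is moved stays moved. The work goes in short steps, Python scripts to look and compute and a tool call to move; the robot and the scene stay as the last step left them, time stands still between calls to the robot, and variables do not carry over. Pictures are saved under pics/ and viewed, about 12 in all and at most 16, crops included, and the job is handed in when it is done.

Besides the shell and the picture viewer there is one more tool, called after "Call:" in YAML: its name, and indented under it one key for each argument. jog_arm: Moves the arm, as the interface text tells. Its arguments: {"type":"object","properties":{"rows":{"type":"array","items":{"type":"object","properties":{"linear":{"type":"array","items":{"type":"number"}},"rot":{"type":"array","items":{"type":"number"}},"gripper":{"type":"number"}}}},"newtons":{"type":"number"}},"required":["rows"]}

```bash
ls; mkdir -p pics
python3 - <<'E'
from bench import sensors,cams
import cv2
print(sensors.observe())
for n in ("side","top","wrist"):
    c=cams.get_calibration(n); print(n,c['K'].tolist() if hasattr(c['K'],'tolist') else c['K'],c['world_from_camera'])
for n in ("side","top"):
    cv2.imwrite(f"pics/{n}0.png",cams.camera(n))
E
```

```text
pics
{'t': 0.0, 'joint_pos': array([ 6.64395729e+01,  2.02613439e+01,  9.36313437e+01, -8.93461057e-04,
        6.61895483e+01, -1.37043570e-01]), 'joint_velocities': array([-0.00058674,  0.01320182,  0.04615664,  0.11640505, -0.05291974,
       -0.07654562]), 'effort': array([-3.97135140e-03, -6.05243754e+01, -3.42074668e+01, -4.69006936e-04,
        9.34674841e-03,  1.87731712e-05]), 'eef_pos': array([248.2482151 , 573.02959365, 230.55722048]), 'tcp_rot': array([-9.00006202e+01,  8.22376580e-02,  6.65769773e+01]), 'ft_force': array([0.01783878, 0.14428182, 0.35259536]), 'wrist_torque': array([ 0.01021447, -0.02925286, -0.00470232]), 'grip_width': 85.54100394326352}
side [[425.88148917131275, 0.0, 286.4489952316914], [0.0, 425.88148917131275, 213.93519660832644], [0.0, 0.0, 1.0]] [[ 8.40850628e-01 -2.92895093e-01  4.55173249e-01 -1.24857760e+02]
 [-5.41261135e-01 -4.58996090e-01  7.04527482e-01 -8.73986174e+02]
 [ 2.57009913e-03 -8.38769965e-01 -5.44479881e-01  8.18103115e+02]
 [ 0.00000000e+00  0.00000000e+00  0.00000000e+00  1.00000000e+00]]
top [[430.6646100344645, 0.0, 284.876788988122], [0.0, 430.6646100344645, 208.99601702420176], [0.0, 0.0, 1.0]] [[ 3.88046520e-04 -9.97550262e-01  6.99523056e-02  3.73388285e+02]
 [-9.99896018e-01 -1.39544206e-03 -1.43528854e-02  1.33441846e+00]
 [ 1.44153390e-02 -6.99394622e-02 -9.97447076e-01  1.29051202e+03]
 [ 0.00000000e+00  0.00000000e+00  0.00000000e+00  1.00000000e+00]]
wrist [[320.34920488246206, 0.0, 278.6133792484504], [0.0, 320.34920488246206, 207.47540063337254], [0.0, 0.0, 1.0]] [[ 3.97321477e-01  8.82763830e-01  2.50726272e-01  1.84762457e+02]
 [ 9.17679457e-01 -3.82132895e-01 -1.08806545e-01  6.00772361e+02]
 [-2.39725912e-04  2.73317526e-01 -9.61923839e-01  3.72928120e+02]
 [ 0.00000000e+00  0.00000000e+00  0.00000000e+00  1.00000000e+00]]
```

View pics/top0.png

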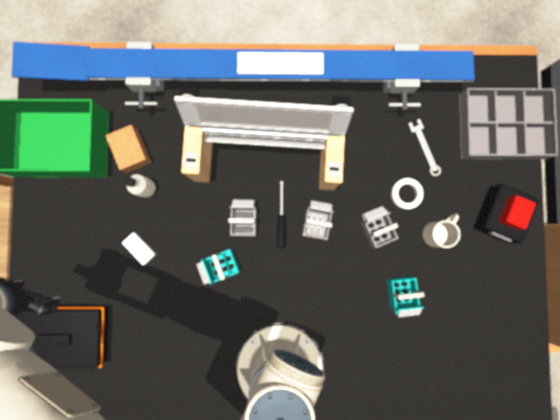

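View pics/side0.png

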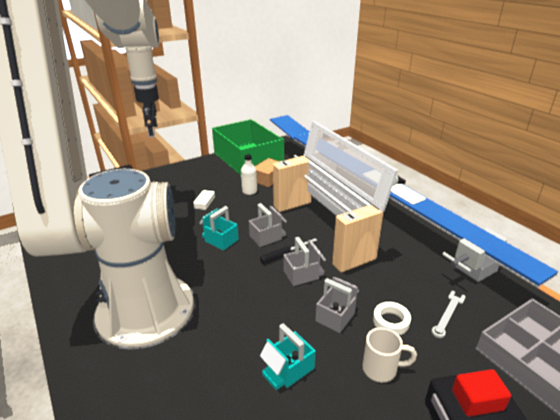

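```bash
cat > h.py <<'E'
import numpy as np, cv2
from bench import sensors,cams
from scipy.spatial.transform import Rotation as Ro
def cal(n):
    c=cams.get_calibration(n); return np.array(c['K']),np.array(c['world_from_camera'])
def ray(c,uv,z):
    K,T=c; d=T[:3,:3]@np.linalg.solve(K,[uv[0],uv[1],1.]); o=T[:3,3]
    return o+d*(z-o[2])/d[2]
def proj(c,p):
    K,T=c; q=K@(T[:3,:3].T@(np.asarray(p,float)-T[:3,3])); return q[:2]/q[2]
E
python3 - <<'E'
import cv2
im=cv2.imread('pics/top0.png')
cv2.imwrite('pics/topc.png',cv2.resize(im[85:265,165:405],None,fx=3.3,fy=3.3,interpolation=cv2.INTER_CUBIC))
E
```

```text
(no output)
```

View pics/topc.png

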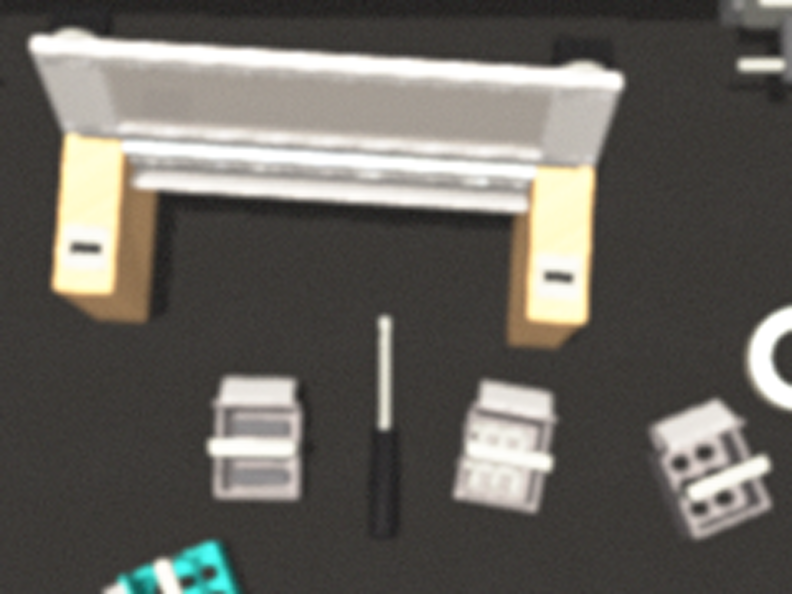

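```bash
cat >> h.py <<'E'
def cur():
    s=sensors.observe(); return s
E
python3 - <<'E'
from h import *
c=cal('top'); f=lambda p,z:ray(c,(165+p[0]/3.3-.35,85+p[1]/3.3-.35),z)
L=f((86,247),172);R=f((558,276),172)
d=L-R; print('slots',L,R,np.linalg.norm(d)); yaw=np.arctan2(-d[0],d[1]); print('yaw',np.degrees(yaw))
x=np.array([np.cos(yaw),np.sin(yaw),0]); m=(L+R)/2; m[2]=0; print('origin',m+80*x)
for n,a,b in(('L',(208,446),(298,449)),('M',(465,455),(553,464)),('R',(688,494),(770,464))):
    A=f(a,105);B=f(b,105);e=A-B;print(n,(A+B)/2,np.linalg.norm(e),np.degrees(np.arctan2(-e[0],e[1])))
# lid corners
T=c[1]
for p in((32,38),(622,76)):
    for z in (280,290,298): print(z,f(p,z))
E
```

```text
slots [581.32166325 231.7145733  172.        ] [ 559.15742654 -143.0265245   172.        ] 375.39598262510754
yaw -3.384842295527567
origin [650.09998351  39.62064157   0.        ]
L [425.31233647 104.08357828 105.        ] 74.97632333734205 -1.854024166416604
M [ 415.50103202 -109.51443324  105.        ] 73.92939438336994 -5.784525854798359
R [ 399.37370213 -293.67591757  105.        ] 73.6319401769689 19.942462517929975
280 [713.9225311 250.8055709 280.       ]
290 [710.55261329 248.33681103 290.        ]
298 [707.85667904 246.36180314 298.        ]
280 [ 687.98111    -176.77390644  280.        ]
290 [ 684.8679078  -175.01135122  290.        ]
298 [ 682.37734604 -173.60130703  298.        ]
```

```bash
cat >> h.py <<'E'
import json
RO=np.array([650.1,39.6,0]); RY=-3.4
def rack(x,y,z):
    return RO+Ro.from_euler('z',RY,degrees=True).apply([x,y,z])
def plan(p,yaw,g,n=0,vmax=55,wmax=9.5,rest=1,start=None):
    """rows from the pose now (or start) to p, tool down at yaw"""
    s=sensors.observe()
    P,R=(s['eef_pos'],Ro.from_euler('xyz',s['tcp_rot'],degrees=True)) if start is None else start
    G=Ro.from_euler('xyz',[-90,0,yaw],degrees=True); p=np.asarray(p,float)
    w=(R.inv()*G).as_rotvec(degrees=True)
    n=n or int(max(1,np.ceil(np.linalg.norm(p-P)/vmax),np.ceil(np.linalg.norm(w)/wmax)))
    out=[]
    for i in range(n):
        Ri=R*Ro.from_rotvec(w*i/n,degrees=True)
        l=Ri.inv().apply((p-P)/n)/10
        out.append(dict(linear=[round(v,2)+0 for v in l],rot=[round(v,1)+0 for v in w/n],gripper=g))
    out+= [dict(linear=[0,0,0],rot=[0,0,0],gripper=g)]*rest
    print(json.dumps(out).replace(' ','')); return p,G
E
python3 - <<'E'
from h import *
plan((425,104,215),-1.9,5)
E
```

```text
[{"linear":[-3.6,0.16,-3.49],"rot":[0.0,6.8,0.0],"gripper":5},{"linear":[-3.16,0.16,-3.89],"rot":[0.0,6.8,0.0],"gripper":5},{"linear":[-2.67,0.16,-4.24],"rot":[0.0,6.8,0.0],"gripper":5},{"linear":[-2.15,0.16,-4.53],"rot":[0.0,6.8,0.0],"gripper":5},{"linear":[-1.59,0.16,-4.75],"rot":[0.0,6.8,0.0],"gripper":5},{"linear":[-1.02,0.16,-4.91],"rot":[0.0,6.8,0.0],"gripper":5},{"linear":[-0.42,0.16,-5.0],"rot":[0.0,6.8,0.0],"gripper":5},{"linear":[0.18,0.16,-5.01],"rot":[0.0,6.8,0.0],"gripper":5},{"linear":[0.77,0.16,-4.95],"rot":[0.0,6.8,0.0],"gripper":5},{"linear":[1.36,0.16,-4.83],"rot":[0.0,6.8,0.0],"gripper":5},{"linear":[0,0,0],"rot":[0,0,0],"gripper":5}]
```

Call:
jog_arm:
  rows:
    - {"linear": [-3.6, 0.16, -3.5], "rot": [0, 6.8, 0], "gripper": 5}
    - {"linear": [-3.2, 0.16, -3.9], "rot": [0, 6.8, 0], "gripper": 5}
    - {"linear": [-2.7, 0.16, -4.2], "rot": [0, 6.8, 0], "gripper": 5}
    - {"linear": [-2.2, 0.16, -4.5], "rot": [0, 6.8, 0], "gripper": 5}
    - {"linear": [-1.6, 0.16, -4.8], "rot": [0, 6.8, 0], "gripper": 5}
    - {"linear": [-1, 0.16, -4.9], "rot": [0, 6.8, 0], "gripper": 5}
    - {"linear": [-0.4, 0.16, -5], "rot": [0, 6.8, 0], "gripper": 5}
    - {"linear": [0.2, 0.16, -5], "rot": [0, 6.8, 0], "gripper": 5}
    - {"linear": [0.8, 0.16, -5], "rot": [0, 6.8, 0], "gripper": 5}
    - {"linear": [1.4, 0.16, -4.8], "rot": [0, 6.8, 0], "gripper": 5}
    - {"linear": [0, 0, 0], "rot": [0, 0, 0], "gripper": 5}

```text
t: 1.48
eef_pos: [423.2, 86.5, 212.4]
tcp_rot: [-90.2, 0.0, -3.6]
ft_force: [0.4, 0.2, -0.1]
grip_width: 49.7
```

```bash
cat >> h.py <<'E'
def snap(n,name):
    c=cal(n); im=cams.camera(n); cv2.imwrite(f'pics/{name}.png',im); return c,im
E
python3 - <<'E'
from h import *
s=sensors.observe();print(s['t'],s['eef_pos'],s['tcp_rot'],s['grip_width'])
c,im=snap('wrist','w1'); print(proj(c,(425,104,105)))
E
```

```text
1.475 [423.17001539  86.50229023 212.43697962] [-9.01690657e+01  4.86787998e-02 -3.57390308e+00] 49.73068817919058
[279.46803479 184.09637986]
```

View pics/w1.png

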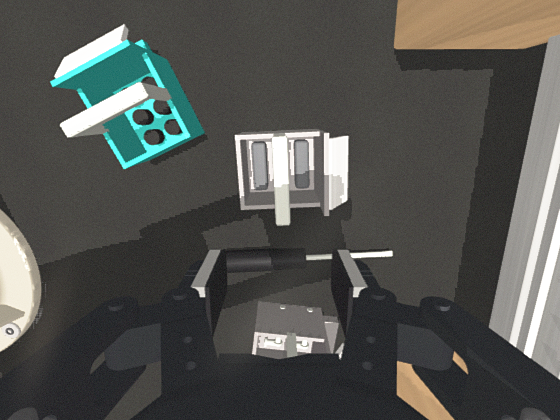

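Run:
```python
from h import *
c=cal('wrist')
for uv in((280.5,137),(282.5,217),(281.5,178)): print(ray(c,uv,111))
p=ray(c,(281.5,178),111);
plan((p[0],p[1],150),-2,5)
```

```text
[427.4031971  142.18719518 111.        ]
[425.36152021  79.74924075 111.        ]
[426.37306841 111.27344169 111.        ]
[{"linear":[0.12,3.12,1.19],"rot":[0.1,-0.7,0.0],"gripper":5},{"linear":[0.13,3.12,1.19],"rot":[0.1,-0.7,0.0],"gripper":5},{"linear":[0,0,0],"rot":[0,0,0],"gripper":5}]
```

Call:
jog_arm:
  rows:
    - {"linear": [0.1, 2.0, 0.7], "rot": [0.2, -0.8, 0], "gripper": 5}
    - {"linear": [0.1, 3.0, 0.7], "rot": [0, -0.8, 0], "gripper": 5}
    - {"linear": [0.1, 3.0, 0.5], "rot": [0, 0, 0], "gripper": 5}
    - {"linear": [0, 2.0, 0], "rot": [0, 0, 0], "gripper": 5}
    - {"linear": [0, 0, 0], "rot": [0, 0, 0], "gripper": 5}

```text
t: 2.15
eef_pos: [425.1, 112.5, 110.0]
tcp_rot: [-89.8, 0.1, -1.2]
ft_force: [0.6, -0.1, 1.0]
grip_width: 50.1
```

Call:
jog_arm:
  rows:
    - {"linear": [0.1, 1.0, -0.4], "rot": [0, 0.8, 0], "gripper": 5}
    - {"linear": [0, 1.0, 0], "rot": [0, 0, 0], "gripper": 5}
    - {"linear": [0, 0.2, 0], "rot": [0, 0, 0], "gripper": 5}
    - {"linear": [0, 0, 0], "rot": [0, 0, 0], "gripper": 0}
    - {"linear": [0, 0, 0], "rot": [0, 0, 0], "gripper": 0}
    - {"linear": [0, 0, 0], "rot": [0, 0, 0], "gripper": 0}
    - {"linear": [0, 0, 0], "rot": [0, 0, 0], "gripper": 0}
  newtons: 60

```text
t: 3.02
eef_pos: [427.0, 109.5, 88.8]
tcp_rot: [-89.8, -0.1, -2.0]
ft_force: [0.8, 0.1, -1.8]
grip_width: 10.7
```

Run:
```python
from h import *
s=cur(); P=s['eef_pos']
a=plan(P+[0,0,78],-3.4,0,rest=0,vmax=35)
t=rack(-160,93,167); b=plan(t,-3.4,0,start=a,vmax=35); print(t,rack(-63,93,167))
```

```text
[{"linear":[0.0,-2.6,0.01],"rot":[-0.1,0.5,0.0],"gripper":0},{"linear":[0.0,-2.6,0.01],"rot":[-0.1,0.5,0.0],"gripper":0},{"linear":[0.0,-2.6,0.0],"rot":[-0.1,0.5,0.0],"gripper":0}]
[{"linear":[2.23,-0.01,1.22],"rot":[0.0,0.0,0.0],"gripper":0},{"linear":[2.23,-0.01,1.22],"rot":[0.0,0.0,0.0],"gripper":0},{"linear":[2.23,-0.01,1.22],"rot":[0.0,0.0,0.0],"gripper":0},{"linear":[0,0,0],"rot":[0,0,0],"gripper":0}]
[495.89712027 141.92532377 167.        ] [592.72638358 136.17260553 167.        ]
```

Call:
jog_arm:
  rows:
    - {"linear": [0, -2.6, 0], "rot": [0, 0.5, 0], "gripper": 0}
    - {"linear": [0, -2.6, 0], "rot": [0, 0.5, 0], "gripper": 0}
    - {"linear": [0, -2.6, 0], "rot": [0, 0.4, 0], "gripper": 0}
    - {"linear": [2.2, 0, 1.2], "rot": [0, 0, 0], "gripper": 0}
    - {"linear": [2.2, 0, 1.2], "rot": [0, 0, 0], "gripper": 0}
    - {"linear": [1.5, 0, 0.8], "rot": [0, 0, 0], "gripper": 0}
    - {"linear": [0, 0, 0], "rot": [0, 0, 0], "gripper": 0}
    - {"linear": [0, 0, 0], "rot": [0, 0, 0], "gripper": 0}

```text
t: 4.03
eef_pos: [486.4, 137.3, 168.1]
tcp_rot: [-89.9, 0.2, -3.5]
ft_force: [-0.0, 0.6, -3.0]
grip_width: 11.0
```

Run:
```python
from h import *
c,im=snap('wrist','w2'); cv2.imwrite('pics/w2c.png',im)
```

```text
(no output)
```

View pics/w2.png

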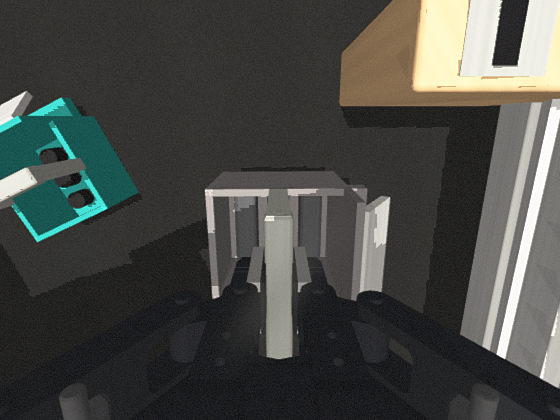

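```bash
cat >> h.py <<'E'
def inrack(p): return Ro.from_euler('z',-RY,degrees=True).apply(np.asarray(p)-RO)
E
python3 - <<'E'
from h import *
c=cal('wrist'); print(inrack(ray(c,(510,30),172)), 'cheek corner',inrack(ray(c,(414,87),172)),inrack(ray(c,(500,84),172)))
print(inrack(cur()['eef_pos']))
E
```

```text
[-79.06281186 189.48486185 172.        ] cheek corner [-113.9723673   168.71150417  172.        ] [-79.29318273 169.81924283 172.        ]
[-169.21816374   87.78481826  168.1253057 ]
```

Call:
jog_arm:
  rows:
    - {"linear": [2, 0.2, 0], "rot": [0, 0, 0], "gripper": 0}
    - {"linear": [3, 0.2, 0], "rot": [0, 0, 0], "gripper": 0}
    - {"linear": [2.5, 0, 0], "rot": [0, 0, 0], "gripper": 0}
    - {"linear": [1.5, 0, 0], "rot": [0, 0, 0], "gripper": 0}
    - {"linear": [0.5, 0, 0], "rot": [0, 0, 0], "gripper": 0}
    - {"linear": [0, 0, 0], "rot": [0, 0, 0], "gripper": 0}

```text
t: 4.82
eef_pos: [585.3, 129.9, 162.9]
tcp_rot: [-89.9, 0.2, -3.5]
ft_force: [-0.0, -0.0, -1.6]
grip_width: 10.4
```

Run:
```python
from h import *
s=cur();print(inrack(s['eef_pos']),s['tcp_rot'],s['ft_force'])
```

```text
[-70.05474972  86.28906525 162.8678655 ] [-89.88961145   0.19168971  -3.47921854] [-0.01595492 -0.01713192 -1.59321655]
```

Call:
jog_arm:
  rows:
    - {"linear": [0.5, 0, 0], "rot": [0, 0, 0], "gripper": 0}
    - {"linear": [0.2, 0, 0], "rot": [0, 0, 0], "gripper": 0}
    - {"linear": [0, 0, 0], "rot": [0, 0, 0], "gripper": 0}
    - {"linear": [0, 0.7, 0], "rot": [0, 0, 0], "gripper": 0}
    - {"linear": [0, 0.7, 0], "rot": [0, 0, 0], "gripper": 0}
    - {"linear": [0, 0.3, 0], "rot": [0, 0, 0], "gripper": 0}
    - {"linear": [0, 0, 0], "rot": [0, 0, 0], "gripper": 0}

```text
t: 5.7
eef_pos: [592.4, 129.9, 145.5]
tcp_rot: [-89.9, 0.1, -3.4]
ft_force: [1.2, -0.1, -0.1]
grip_width: 10.9
```

Run:
```python
from h import *
s=cur();print(inrack(s['eef_pos']),s['tcp_rot'],s['ft_force'])
```

```text
[-62.99084197  86.72657908 145.54715901] [-8.98610059e+01  6.07012394e-02 -3.43533842e+00] [ 1.2462165  -0.09103349 -0.08517635]
```

Call:
jog_arm:
  rows:
    - {"linear": [0, 0.3, 0], "rot": [0, 0, 0], "gripper": 0}
    - {"linear": [0, 0.1, 0], "rot": [0, 0, 0], "gripper": 0}
    - {"linear": [0, 0, 0], "rot": [0, 0, 0], "gripper": 0}
    - {"linear": [0, 0, 0], "rot": [0, 0, 0], "gripper": 4}
    - {"linear": [0, 0, 0], "rot": [0, 0, 0], "gripper": 4}
    - {"linear": [0, 0, 0], "rot": [0, 0, 0], "gripper": 4}
    - {"linear": [0, -2, 0], "rot": [0, 0, 0], "gripper": 4}
    - {"linear": [0, -4, 0], "rot": [0, 0, 0], "gripper": 4}
    - {"linear": [-2, -2, 0], "rot": [0, 0, 0], "gripper": 5}
    - {"linear": [-3, 0, -3], "rot": [0, 0, 0], "gripper": 5}
    - {"linear": [-3, 0, -4], "rot": [0, 0, 0], "gripper": 5}
    - {"linear": [0, 0, 0], "rot": [0, 0, 0], "gripper": 5}

```text
t: 7.2
eef_pos: [505.5, 63.8, 224.9]
tcp_rot: [-89.8, 0.1, -3.4]
ft_force: [0.2, 0.1, 0.2]
grip_width: 50.0
```

Run:
```python
from h import *
c,im=snap('wrist','w3'); c2,t=snap('top','t3')
a=cv2.resize(im,None,fx=.7,fy=.7); b=cv2.resize(t[90:265,165:405],(400,292),interpolation=cv2.INTER_CUBIC)
o=np.zeros((294,800,3),np.uint8); o[:a.shape[0],:392]=a; o[:292,395:795]=b; cv2.imwrite('pics/m3.png',o)
print(proj(c2,rack(-62,84,166)))
```

```text
[231.04176123 155.58386278]
```

View pics/m3.png

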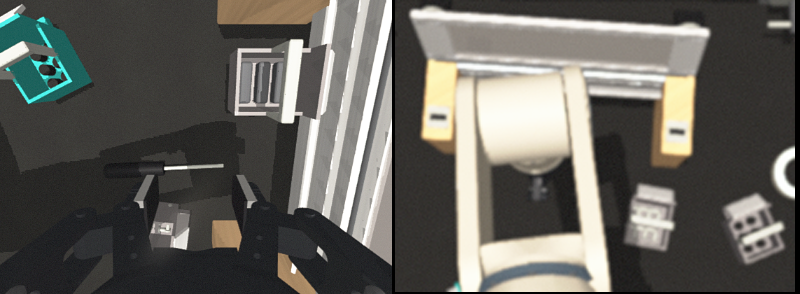

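Run:
```python
from h import *
c=cal('wrist')
for u in((298,40),(284,122)): print(inrack(ray(c,(u[0]/.7,u[1]/.7),166)))
plan((415,-125,213),-5.8,5,vmax=45)
```

```text
[-58.49990288 120.06603555 166.        ]
[-62.68267701  51.69271305 166.        ]
[{"linear":[-1.63,0.23,-3.91],"rot":[0.0,0.5,0.0],"gripper":5},{"linear":[-1.6,0.23,-3.92],"rot":[0.0,0.5,0.0],"gripper":5},{"linear":[-1.56,0.24,-3.94],"rot":[0.0,0.5,0.0],"gripper":5},{"linear":[-1.53,0.24,-3.95],"rot":[0.0,0.5,0.0],"gripper":5},{"linear":[-1.5,0.24,-3.96],"rot":[0.0,0.5,0.0],"gripper":5},{"linear":[0,0,0],"rot":[0,0,0],"gripper":5}]
```

Call:
jog_arm:
  rows:
    - {"linear": [-1.6, 0.2, -3.9], "rot": [0, 0.5, 0], "gripper": 5}
    - {"linear": [-1.6, 0.2, -3.9], "rot": [0, 0.5, 0], "gripper": 5}
    - {"linear": [-1.6, 0.2, -3.9], "rot": [0, 0.5, 0], "gripper": 5}
    - {"linear": [-1.5, 0.2, -3.9], "rot": [0, 0.5, 0], "gripper": 5}
    - {"linear": [-1, 0.2, -2.5], "rot": [0, 0.4, 0], "gripper": 5}
    - {"linear": [0, 0, 0], "rot": [0, 0, 0], "gripper": 5}

```text
t: 8.05
eef_pos: [426.5, -111.5, 214.4]
tcp_rot: [-89.7, -0.2, -5.5]
ft_force: [0.5, -0.3, 0.7]
grip_width: 50.1
```

Run:
```python
from h import *
s=cur();print(s['t'],s['eef_pos'],s['tcp_rot'])
c,im=snap('wrist','w4'); print(proj(c,(415.5,-109.5,111)))
```

```text
8.05 [ 426.49621516 -111.48352829  214.44294992] [-89.71743388  -0.19826199  -5.52774066]
[264.00595497 206.6692873 ]
```

View pics/w4.png

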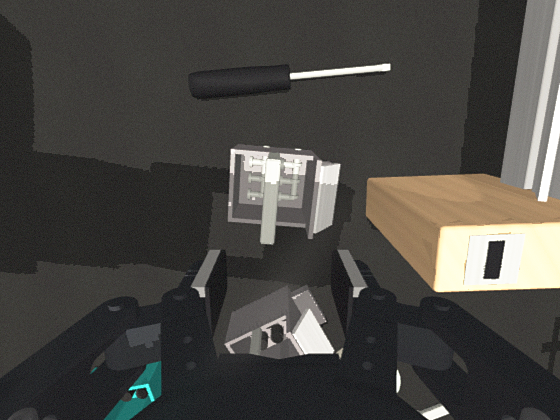

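Run:
```python
from h import *
c=cal('wrist')
A=ray(c,(272.5,159),111);B=ray(c,(268,240),111);e=A-B
print(A,B,np.linalg.norm(e),np.degrees(np.arctan2(-e[0],e[1])))
m=(A+B)/2; print(m); plan((m[0],m[1],88),-5.5,5,rest=0,n=4)
```

```text
[426.62550949 -71.90506785 111.        ] [ 416.28610018 -137.44996856  111.        ] 66.3553870794017 -8.96428050425049
[ 421.45580484 -104.6775182   111.        ]
[{"linear":[-0.17,3.17,0.12],"rot":[-0.1,0.0,0.1],"gripper":5},{"linear":[-0.16,3.17,0.13],"rot":[-0.1,0.0,0.1],"gripper":5},{"linear":[-0.16,3.17,0.13],"rot":[-0.1,0.0,0.1],"gripper":5},{"linear":[-0.16,3.17,0.14],"rot":[-0.1,0.0,0.1],"gripper":5}]
```

Call:
jog_arm:
  rows:
    - {"linear": [-0.15, 2, 0.1], "rot": [-0.3, 0.5, 0.2], "gripper": 5}
    - {"linear": [-0.15, 3, 0.1], "rot": [0, 0.5, 0], "gripper": 5}
    - {"linear": [-0.1, 3, 0], "rot": [0, 0.5, 0], "gripper": 5}
    - {"linear": [0, 2, 0], "rot": [0, 0, 0], "gripper": 5}
    - {"linear": [0, 0.5, 0], "rot": [0, 0, 0], "gripper": 5}
    - {"linear": [0, 0, 0], "rot": [0, 0, 0], "gripper": 5}

```text
t: 8.85
eef_pos: [431.5, -102.8, 108.0]
tcp_rot: [-89.9, -0.3, -6.7]
ft_force: [0.3, 0.5, -0.3]
grip_width: 50.2
```

Call:
jog_arm:
  rows:
    - {"linear": [-0.8, 0.3, -0.3], "rot": [0, 0.4, 0.2], "gripper": 5}
    - {"linear": [0, 0.7, 0], "rot": [0, 0, 0], "gripper": 5}
    - {"linear": [0, 0.7, 0], "rot": [0, 0, 0], "gripper": 5}
    - {"linear": [0, 0, 0], "rot": [0, 0, 0], "gripper": 5}

```text
t: 9.35
eef_pos: [424.2, -105.0, 91.6]
tcp_rot: [-89.9, -0.3, -7.1]
ft_force: [0.3, -0.2, 0.1]
grip_width: 50.1
```

Call:
jog_arm:
  rows:
    - {"linear": [-0.25, 0.3, 0], "rot": [0, 0, 0], "gripper": 5}
    - {"linear": [0, 0, 0], "rot": [0, 0, 0], "gripper": 2.5}
    - {"linear": [0, 0, 0], "rot": [0, 0, 0], "gripper": 0}
    - {"linear": [0, 0, 0], "rot": [0, 0, 0], "gripper": 0}
    - {"linear": [0, 0, 0], "rot": [0, 0, 0], "gripper": 0}
    - {"linear": [0, 0, 0], "rot": [0, 0, 0], "gripper": 0}
  newtons: 60

```text
t: 10.1
eef_pos: [421.5, -104.8, 88.5]
tcp_rot: [-89.9, -0.3, -7.1]
ft_force: [0.4, -0.1, -0.4]
grip_width: 10.8
```

Run:
```python
from h import *
s=cur(); P=s['eef_pos']; print(P,s['tcp_rot'],s['grip_width'])
a=plan(P+[0,0,77],-3.4,0,rest=0,vmax=35)
b=plan(rack(-160,0,P[2]+77),-3.4,0,start=a,vmax=35,rest=0);
```

```text
[ 421.50231229 -104.79631698   88.47471194] [-89.94799818  -0.31601486  -7.12373911] 10.773069117991037
[{"linear":[0.01,-2.57,0.0],"rot":[0.0,-1.2,0.1],"gripper":0},{"linear":[0.01,-2.57,0.0],"rot":[0.0,-1.2,0.1],"gripper":0},{"linear":[0.0,-2.57,0.0],"rot":[0.0,-1.2,0.1],"gripper":0}]
[{"linear":[1.19,0.0,3.15],"rot":[0.0,0.0,0.0],"gripper":0},{"linear":[1.19,0.0,3.15],"rot":[0.0,0.0,0.0],"gripper":0},{"linear":[1.19,0.0,3.15],"rot":[0.0,0.0,0.0],"gripper":0},{"linear":[1.19,0.0,3.15],"rot":[0.0,0.0,0.0],"gripper":0},{"linear":[1.19,0.0,3.15],"rot":[0.0,0.0,0.0],"gripper":0}]
```

Call:
jog_arm:
  rows:
    - {"linear": [0, -2.6, 0], "rot": [0, -1.2, 0.1], "gripper": 0}
    - {"linear": [0, -2.6, 0], "rot": [0, -1.2, 0.1], "gripper": 0}
    - {"linear": [0, -2.5, 0], "rot": [0, -1, 0.1], "gripper": 0}
    - {"linear": [1.2, 0, 3.1], "rot": [0, 0, 0], "gripper": 0}
    - {"linear": [1.2, 0, 3.1], "rot": [0, 0, 0], "gripper": 0}
    - {"linear": [1.2, 0, 3.1], "rot": [0, 0, 0], "gripper": 0}
    - {"linear": [1.2, 0, 3], "rot": [0, 0, 0], "gripper": 0}
    - {"linear": [0.5, 0, 1.5], "rot": [0, 0, 0], "gripper": 0}
    - {"linear": [0, 0, 0], "rot": [0, 0, 0], "gripper": 0}
    - {"linear": [0, 0, 0], "rot": [0, 0, 0], "gripper": 0}

```text
t: 11.35
eef_pos: [481.6, 32.8, 166.2]
tcp_rot: [-90.0, 0.3, -3.7]
ft_force: [-0.2, -0.6, -2.8]
grip_width: 10.8
```

Run:
```python
from h import *
s=cur();print(inrack(s['eef_pos']),s['tcp_rot'],s['ft_force'],s['grip_width'])
```

```text
[-167.77344813  -16.7646442   166.16276289] [-89.9683428    0.27027417  -3.65151922] [-0.24786278 -0.58359742 -2.8252535 ] 10.839880686241482
```

Call:
jog_arm:
  rows:
    - {"linear": [2, 0.2, 0.6], "rot": [0, 0, 0], "gripper": 0}
    - {"linear": [3, 0, 0.4], "rot": [0, 0, 0], "gripper": 0}
    - {"linear": [2.5, 0, 0], "rot": [0, 0, 0], "gripper": 0}
    - {"linear": [1.5, 0, 0], "rot": [0, 0, 0], "gripper": 0}
    - {"linear": [0.5, 0, 0], "rot": [0, 0, 0], "gripper": 0}
    - {"linear": [0.3, 0, 0], "rot": [0, 0, 0], "gripper": 0}
    - {"linear": [0, 0, 0], "rot": [0, 0, 0], "gripper": 0}

```text
t: 12.22
eef_pos: [578.1, 30.8, 162.6]
tcp_rot: [-90.1, 0.6, -3.9]
ft_force: [-0.2, -0.0, -2.6]
grip_width: 11.2
```

Run:
```python
from h import *
s=cur();print(inrack(s['eef_pos']),s['tcp_rot'],s['ft_force'],s['grip_width'])
```

```text
[-71.37443105 -13.02849389 162.59138879] [-90.06731554   0.5721025   -3.94946824] [-0.19864427 -0.01328218 -2.63615434] 11.18550460085127
```

Call:
jog_arm:
  rows:
    - {"linear": [0.6, 0, 0], "rot": [0, -0.5, -0.5], "gripper": 0}
    - {"linear": [0.3, 0, 0], "rot": [0, 0, 0], "gripper": 0}
    - {"linear": [0.1, 0, 0], "rot": [0, 0, 0], "gripper": 0}
    - {"linear": [0, 0.7, 0], "rot": [0, 0, 0], "gripper": 0}
    - {"linear": [0, 0.7, 0], "rot": [0, 0, 0], "gripper": 0}
    - {"linear": [0, 0.4, 0], "rot": [0, 0, 0], "gripper": 0}
    - {"linear": [0, 0.3, 0], "rot": [0, 0, 0], "gripper": 0}
    - {"linear": [0, 0, 0], "rot": [0, 0, 0], "gripper": 0}

```text
t: 13.22
eef_pos: [588.4, 30.4, 144.0]
tcp_rot: [-90.1, -0.0, -3.4]
ft_force: [-0.4, 0.0, -3.6]
grip_width: 10.6
```

Run:
```python
from h import *
s=cur();print(inrack(s['eef_pos']),s['tcp_rot'],s['ft_force'],s['grip_width'])
```

```text
[-61.07055424 -12.89342226 143.98873406] [-9.00733563e+01 -4.51476896e-02 -3.35685042e+00] [-0.44162888  0.03405793 -3.61413563] 10.604042565134357
```

Call:
jog_arm:
  rows:
    - {"linear": [0, 0.3, 0], "rot": [0, 0, 0], "gripper": 0}
    - {"linear": [0, 0.1, 0], "rot": [0, 0, 0], "gripper": 0}
    - {"linear": [0, 0, 0], "rot": [0, 0, 0], "gripper": 0}

```text
t: 13.6
eef_pos: [588.5, 30.3, 143.5]
tcp_rot: [-90.1, -0.1, -3.3]
ft_force: [0.4, 0.1, -2.6]
grip_width: 10.8
```

Call:
jog_arm:
  rows:
    - {"linear": [0, 0.4, 0], "rot": [0, 0, 0], "gripper": 0}
    - {"linear": [0, 0.4, 0], "rot": [0, 0, 0], "gripper": 0}
    - {"linear": [0, 0, 0], "rot": [0, 0, 0], "gripper": 0}

```text
t: 13.98
eef_pos: [588.5, 30.3, 143.9]
tcp_rot: [-90.1, -0.2, -3.3]
ft_force: [-0.8, 0.1, -3.5]
grip_width: 10.7
```

Call:
jog_arm:
  rows:
    - {"linear": [0, 0, 0], "rot": [0, 0, 0], "gripper": 4}
    - {"linear": [0, 0, 0], "rot": [0, 0, 0], "gripper": 4}
    - {"linear": [0, 0, 0], "rot": [0, 0, 0], "gripper": 4}
    - {"linear": [0, -2, 0], "rot": [0, 0, 0], "gripper": 4}
    - {"linear": [0, -4, 0], "rot": [0, 0, 0], "gripper": 4}
    - {"linear": [-2, -2, -1], "rot": [0, 0, 0], "gripper": 5}
    - {"linear": [-3, 0, -3], "rot": [0, 0, 0], "gripper": 5}
    - {"linear": [-3, 0, -3], "rot": [0, 0, 0], "gripper": 5}
    - {"linear": [0, 0, 0], "rot": [0, 0, 0], "gripper": 5}
    - {"linear": [0, 0, 0], "rot": [0, 0, 0], "gripper": 5}

```text
t: 15.22
eef_pos: [503.5, -36.0, 222.9]
tcp_rot: [-90.1, -0.1, -3.3]
ft_force: [0.7, 0.5, 0.1]
grip_width: 50.2
```

Run:
```python
from h import *
s=cur();print(s['t'],s['eef_pos'],s['tcp_rot'],s['ft_force'])
c,im=snap('wrist','w5')
for y in(86,-13): print(proj(c,rack(-62,y,166)),proj(c,rack(-62,y-35,166)),proj(c,rack(-62,y+35,166)))
```

```text
15.225 [503.51470923 -36.02922785 222.94113922] [-90.09072963  -0.10253614  -3.30327372] [0.73679477 0.52042224 0.13063399]
[434.57510859 -87.68587578] [425.84847629  -9.34651772] [ 444.38411    -175.74170846]
[412.15326443 113.5959954 ] [405.67472702 171.75410781] [419.31542157  49.30099898]
```

View pics/w5.png

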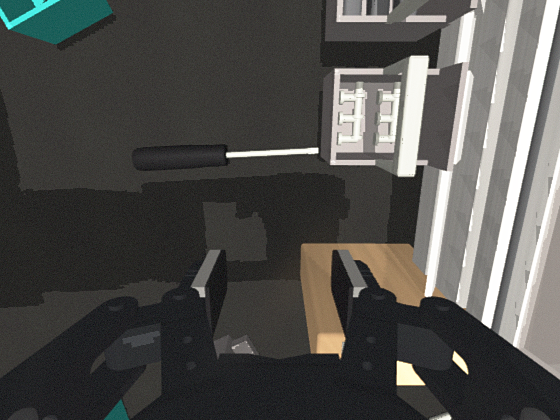

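Run:
```python
from h import *
plan((405,-305,213),20,5,vmax=45)
```

```text
[{"linear":[-1.18,0.14,-3.92],"rot":[0.0,-3.3,0.0],"gripper":5},{"linear":[-1.41,0.14,-3.84],"rot":[0.0,-3.3,0.0],"gripper":5},{"linear":[-1.63,0.14,-3.75],"rot":[0.0,-3.3,0.0],"gripper":5},{"linear":[-1.85,0.14,-3.65],"rot":[0.0,-3.3,0.0],"gripper":5},{"linear":[-2.05,0.14,-3.54],"rot":[0.0,-3.3,0.0],"gripper":5},{"linear":[-2.26,0.14,-3.42],"rot":[0.0,-3.3,0.0],"gripper":5},{"linear":[-2.45,0.14,-3.28],"rot":[0.0,-3.3,0.0],"gripper":5},{"linear":[0,0,0],"rot":[0,0,0],"gripper":5}]
```

Call:
jog_arm:
  rows:
    - {"linear": [-1.2, 0.1, -3.9], "rot": [0, -3.3, 0], "gripper": 5}
    - {"linear": [-1.4, 0.1, -3.8], "rot": [0, -3.3, 0], "gripper": 5}
    - {"linear": [-1.6, 0.1, -3.7], "rot": [0, -3.3, 0], "gripper": 5}
    - {"linear": [-1.8, 0.1, -3.6], "rot": [0, -3.3, 0], "gripper": 5}
    - {"linear": [-2, 0.1, -3.5], "rot": [0, -3.3, 0], "gripper": 5}
    - {"linear": [-2.2, 0.1, -3.4], "rot": [0, -3.3, 0], "gripper": 5}
    - {"linear": [-2, 0.1, -2.2], "rot": [0, -3, 0], "gripper": 5}
    - {"linear": [0, 0, 0], "rot": [0, 0, 0], "gripper": 5}
    - {"linear": [0, 0, 0], "rot": [0, 0, 0], "gripper": 5}

```text
t: 16.4
eef_pos: [416.1, -296.2, 214.0]
tcp_rot: [-90.1, -0.2, 20.7]
ft_force: [-0.6, 0.6, 0.5]
grip_width: 49.9
```

Run:
```python
from h import *
s=cur();print(s['t'],s['eef_pos'],s['tcp_rot'])
c,im=snap('wrist','w6'); print(proj(c,(399,-294,111)))
```

```text
16.4 [ 416.0950396  -296.19058464  214.01757788] [-90.09974772  -0.16516916  20.71749753]
[258.65750136 197.11993923]
```

View pics/w6.png

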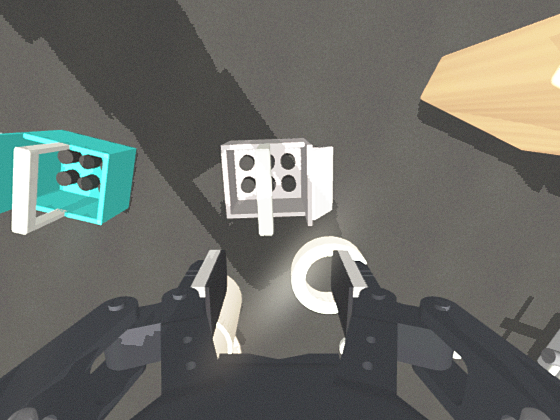

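Run:
```python
from h import *
c=cal('wrist')
A=ray(c,(263.5,149),111);B=ray(c,(265.5,233),111);e=A-B
print(A,B,np.linalg.norm(e),np.degrees(np.arctan2(-e[0],e[1])))
m=(A+B)/2; print(m); plan((m[0],m[1],110),19.5,5,rest=1,n=4)
```

```text
[ 389.77023019 -257.30657879  111.        ] [ 414.45320421 -320.28375042  111.        ] 67.64150613915686 21.401964003133028
[ 402.1117172  -288.79516461  111.        ]
[{"linear":[-0.27,2.6,0.3],"rot":[0.0,0.3,0.0],"gripper":5},{"linear":[-0.27,2.6,0.3],"rot":[0.0,0.3,0.0],"gripper":5},{"linear":[-0.27,2.6,0.29],"rot":[0.0,0.3,0.0],"gripper":5},{"linear":[-0.27,2.6,0.29],"rot":[0.0,0.3,0.0],"gripper":5},{"linear":[0,0,0],"rot":[0,0,0],"gripper":5}]
```

Call:
jog_arm:
  rows:
    - {"linear": [-0.5, 2.6, 0.3], "rot": [0, 0, 0], "gripper": 5}
    - {"linear": [-0.4, 2.6, 0.3], "rot": [0, 0, 0], "gripper": 5}
    - {"linear": [-0.2, 2.6, 0.2], "rot": [0, 0, 0], "gripper": 5}
    - {"linear": [0, 2.2, 0], "rot": [0, 0, 0], "gripper": 5}
    - {"linear": [0, 0, 0], "rot": [0, 0, 0], "gripper": 5}
    - {"linear": [0, 0, 0], "rot": [0, 0, 0], "gripper": 5}

```text
t: 17.2
eef_pos: [408.0, -288.0, 112.9]
tcp_rot: [-90.2, -0.3, 21.1]
ft_force: [-0.5, -0.2, 0.4]
grip_width: 50.3
```

Run:
```python
from h import *
plan((402.1,-289.5,88),21,5,rest=0,n=2)
```

```text
[{"linear":[-0.31,1.24,0.04],"rot":[0.1,0.0,0.2],"gripper":5},{"linear":[-0.31,1.24,0.04],"rot":[0.1,0.0,0.2],"gripper":5}]
```

Call:
jog_arm:
  rows:
    - {"linear": [-0.4, 0.5, 0], "rot": [0.1, 0, 0.2], "gripper": 5}
    - {"linear": [-0.2, 1, 0], "rot": [0, 0, 0], "gripper": 5}
    - {"linear": [0, 0.7, 0], "rot": [0, 0, 0], "gripper": 5}
    - {"linear": [0, 0.2, 0], "rot": [0, 0, 0], "gripper": 5}
    - {"linear": [0, 0, 0], "rot": [0, 0, 0], "gripper": 2.5}
    - {"linear": [0, 0, 0], "rot": [0, 0, 0], "gripper": 0}
    - {"linear": [0, 0, 0], "rot": [0, 0, 0], "gripper": 0}
    - {"linear": [0, 0, 0], "rot": [0, 0, 0], "gripper": 0}
    - {"linear": [0, 0, 0], "rot": [0, 0, 0], "gripper": 0}
  newtons: 60

```text
t: 18.32
eef_pos: [403.2, -290.9, 89.0]
tcp_rot: [-90.3, -0.2, 21.1]
ft_force: [0.0, 0.4, -2.0]
grip_width: 10.4
```

Run:
```python
from h import *
s=cur(); P=s['eef_pos']; print(P,s['tcp_rot'],s['grip_width'])
a=plan(P+[0,0,77],21,0,rest=0,vmax=35)
b=plan(rack(-175,-98,P[2]+77),-3.4,0,start=a,vmax=35,rest=0);
```

```text
[ 403.20933637 -290.87020646   89.01991892] [-90.25017977  -0.1831684   21.0601053 ] 10.422642308026546
[{"linear":[0.01,-2.57,-0.01],"rot":[0.1,0.0,0.1],"gripper":0},{"linear":[0.01,-2.57,-0.01],"rot":[0.1,0.0,0.1],"gripper":0},{"linear":[0.0,-2.57,0.0],"rot":[0.1,0.0,0.1],"gripper":0}]
[{"linear":[1.86,0.0,2.54],"rot":[0.0,3.1,0.0],"gripper":0},{"linear":[1.73,0.0,2.63],"rot":[0.0,3.1,0.0],"gripper":0},{"linear":[1.58,0.0,2.72],"rot":[0.0,3.1,0.0],"gripper":0},{"linear":[1.44,0.0,2.8],"rot":[0.0,3.1,0.0],"gripper":0},{"linear":[1.28,0.0,2.88],"rot":[0.0,3.1,0.0],"gripper":0},{"linear":[1.13,0.0,2.94],"rot":[0.0,3.1,0.0],"gripper":0},{"linear":[0.97,0.0,3.0],"rot":[0.0,3.1,0.0],"gripper":0},{"linear":[0.81,0.0,3.04],"rot":[0.0,3.1,0.0],"gripper":0}]
```

Call:
jog_arm:
  rows:
    - {"linear": [0, -2.6, 0], "rot": [0.1, 0, 0.1], "gripper": 0}
    - {"linear": [0, -2.6, 0], "rot": [0.1, 0, 0.1], "gripper": 0}
    - {"linear": [0, -2.5, 0], "rot": [0.1, 0, 0.1], "gripper": 0}
    - {"linear": [1.6, 0, 2.5], "rot": [0, 3.1, 0], "gripper": 0}
    - {"linear": [1.5, 0, 2.6], "rot": [0, 3.1, 0], "gripper": 0}
    - {"linear": [1.3, 0, 2.7], "rot": [0, 3.1, 0], "gripper": 0}
    - {"linear": [1.2, 0, 2.8], "rot": [0, 3.1, 0], "gripper": 0}
    - {"linear": [1, 0, 2.9], "rot": [0, 3.1, 0], "gripper": 0}
    - {"linear": [0.8, 0, 2.9], "rot": [0, 3.1, 0], "gripper": 0}
    - {"linear": [0.7, 0, 2.5], "rot": [0, 3.1, 0], "gripper": 0}
    - {"linear": [0.3, 0, 1], "rot": [0, 1.5, 0], "gripper": 0}
    - {"linear": [0, 0, 0], "rot": [0, 0, 0], "gripper": 0}

```text
t: 19.82
eef_pos: [447.1, -70.8, 167.5]
tcp_rot: [-89.9, 0.3, -2.9]
ft_force: [-0.1, -0.2, -2.7]
grip_width: 10.9
```

Run:
```python
from h import *
s=cur();print(inrack(s['eef_pos']),s['tcp_rot'],s['ft_force'],s['grip_width'])
```

```text
[-196.13169866 -122.2003915   167.52276536] [-89.91308439   0.26832092  -2.94080753] [-0.07464944 -0.20544729 -2.72701513] 10.936475455466438
```

Call:
jog_arm:
  rows:
    - {"linear": [0.5, 0.1, 1], "rot": [0, 0.4, 0], "gripper": 0}
    - {"linear": [1.5, 0.1, 1], "rot": [0, 0, 0], "gripper": 0}
    - {"linear": [1.5, 0, 0.2], "rot": [0, 0, 0], "gripper": 0}
    - {"linear": [0, 0, 0], "rot": [0, 0, 0], "gripper": 0}
    - {"linear": [0, 0, 0], "rot": [0, 0, 0], "gripper": 0}

```text
t: 20.45
eef_pos: [486.2, -50.6, 164.9]
tcp_rot: [-89.9, 0.3, -3.4]
ft_force: [0.2, -0.1, -3.4]
grip_width: 10.6
```

Run:
```python
from h import *
s=cur();print(inrack(s['eef_pos']),s['tcp_rot'],s['ft_force'],s['grip_width'])
```

```text
[-158.28120243  -99.71792266  164.9008755 ] [-89.92806739   0.2742557   -3.35428295] [ 0.15863591 -0.05339904 -3.42137209] 10.633569649385908
```

Call:
jog_arm:
  rows:
    - {"linear": [2, 0, 0], "rot": [0, 0, 0], "gripper": 0}
    - {"linear": [2.5, 0, 0], "rot": [0, 0, 0], "gripper": 0}
    - {"linear": [2.5, 0, 0], "rot": [0, 0, 0], "gripper": 0}
    - {"linear": [1, 0, 0], "rot": [0, 0, 0], "gripper": 0}
    - {"linear": [0.7, 0, 0], "rot": [0, 0, 0], "gripper": 0}
    - {"linear": [0.4, 0, 0], "rot": [0, 0, 0], "gripper": 0}
    - {"linear": [0, 0, 0], "rot": [0, 0, 0], "gripper": 0}

```text
t: 21.32
eef_pos: [575.4, -57.2, 163.4]
tcp_rot: [-89.9, 0.6, -3.4]
ft_force: [0.4, 0.3, -3.5]
grip_width: 10.6
```

Run:
```python
from h import *
s=cur();print(inrack(s['eef_pos']),s['tcp_rot'],s['ft_force'],s['grip_width'])
```

```text
[ -68.84557965 -101.01498965  163.43484683] [-89.93822085   0.56560319  -3.43178981] [ 0.39383587  0.25046278 -3.51135587] 10.601762333399398
```

Call:
jog_arm:
  rows:
    - {"linear": [0.5, 0, 0], "rot": [0, 0, -0.5], "gripper": 0}
    - {"linear": [0.2, 0, 0], "rot": [0, 0, 0], "gripper": 0}
    - {"linear": [0, 0.7, 0], "rot": [0, 0, 0], "gripper": 0}
    - {"linear": [0, 0.7, 0], "rot": [0, 0, 0], "gripper": 0}
    - {"linear": [0, 0.4, 0], "rot": [0, 0, 0], "gripper": 0}
    - {"linear": [0, 0.4, 0], "rot": [0, 0, 0], "gripper": 0}
    - {"linear": [0, 0.3, 0], "rot": [0, 0, 0], "gripper": 0}
    - {"linear": [0, 0, 0], "rot": [0, 0, 0], "gripper": 0}

```text
t: 22.32
eef_pos: [583.2, -57.2, 144.4]
tcp_rot: [-89.9, -0.2, -3.5]
ft_force: [0.2, 0.5, -3.2]
grip_width: 10.8
```

Run:
```python
from h import *
s=cur();print(inrack(s['eef_pos']),s['tcp_rot'],s['ft_force'],s['grip_width'])
```

```text
[ -61.0619545  -100.60859265  144.4318967 ] [-89.90241062  -0.15474248  -3.47166019] [ 0.21846209  0.46821237 -3.2315971 ] 10.775363590789365
```

Call:
jog_arm:
  rows:
    - {"linear": [0, 0, 0], "rot": [0, 0, 0], "gripper": 4}
    - {"linear": [0, 0, 0], "rot": [0, 0, 0], "gripper": 4}
    - {"linear": [0, 0, 0], "rot": [0, 0, 0], "gripper": 4}
    - {"linear": [0, -2, 0], "rot": [0, 0, 0], "gripper": 4}
    - {"linear": [0, -4, 0], "rot": [0, 0, 0], "gripper": 4}
    - {"linear": [-1, -4, 0], "rot": [0, 0, 0], "gripper": 4}
    - {"linear": [-4, -4, -3], "rot": [0, 0, 0], "gripper": 0}
    - {"linear": [-4, -3, -4], "rot": [0, 0, 0], "gripper": 0}
    - {"linear": [-4, 0, -4], "rot": [0, 0, 0], "gripper": 0}
    - {"linear": [0, 0, 0], "rot": [0, 0, 0], "gripper": 0}

```text
t: 23.58
eef_pos: [445.6, -160.6, 316.0]
tcp_rot: [-90.0, -0.1, -3.4]
ft_force: [0.6, 0.7, -0.2]
grip_width: -0.5
```

Run:
```python
from h import *
s=cur();print(s['t'],s['eef_pos'],s['tcp_rot'],s['ft_force'])
a=snap('side','s7')[1]; b=snap('top','t7')[1]; w=snap('wrist','w7')[1]
o=np.zeros((600,800,3),np.uint8)
o[:300,:400]=cv2.resize(w,(400,300)); o[:300,400:]=cv2.resize(b,(400,300)); o[300:,:400]=cv2.resize(a[100:300,150:430],(400,300)); o[300:,400:]=cv2.resize(b[80:240,160:400],(400,300))
cv2.imwrite('pics/m7.png',o)
```

```text
23.575 [ 445.63693543 -160.61155108  316.02599497] [-90.01883851  -0.13236659  -3.35212412] [ 0.62975319  0.71171282 -0.17621344]
```

View pics/m7.png

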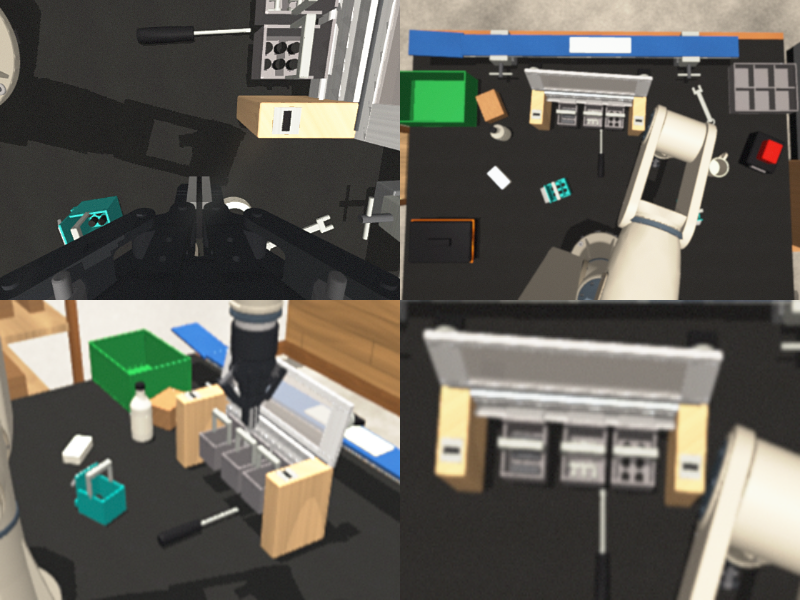

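Run:
```python
from h import *
t=rack(95,0,340);print(t);plan(t,-3.4,0,vmax=45)
c=cal('top')
im=cv2.imread('pics/t7.png')
for u in ((500,447),(545,450)),((560,454),(606,456)),((612,460),(657,461)):
    print([inrack(ray(c,(160+(q[0]-400)*.6,80+(q[1]-300)*160/300),166)).round(1) for q in u])
```

```text
[744.93278365  33.96589451 340.        ]
[{"linear":[3.57,-0.29,2.61],"rot":[0.0,0.0,0.0],"gripper":0},{"linear":[3.57,-0.29,2.61],"rot":[0.0,0.0,0.0],"gripper":0},{"linear":[3.56,-0.3,2.62],"rot":[0.0,0.0,0.0],"gripper":0},{"linear":[3.56,-0.3,2.62],"rot":[0.0,0.0,0.0],"gripper":0},{"linear":[3.56,-0.3,2.62],"rot":[0.0,0.0,0.0],"gripper":0},{"linear":[3.56,-0.3,2.62],"rot":[0.0,0.0,0.0],"gripper":0},{"linear":[3.56,-0.3,2.62],"rot":[0.0,0.0,0.0],"gripper":0},{"linear":[3.56,-0.3,2.62],"rot":[0.0,0.0,0.0],"gripper":0},{"linear":[0,0,0],"rot":[0,0,0],"gripper":0}]
[array([-71.3, 112.5, 166. ]), array([-71.1,  41.3, 166. ])]
[array([-75.3,  17.3, 166. ]), array([-73.6, -55.5, 166. ])]
[array([-78.7, -65.3, 166. ]), array([ -75.7, -136.5,  166. ])]
```

Run:
```python
from h import *
im=cv2.imread('pics/t7.png');c=cal('top')
o=cv2.resize(im[130:180,170:355],None,fx=4.3,fy=8,interpolation=cv2.INTER_NEAREST)
for y in(85,-17,-100):
    for dy in(-35,35):
        for z,x in((166,-62),):
            u=proj(c,rack(x,y+dy,z)); cv2.circle(o,(int((u[0]+.5-170)*4.3),int((u[1]+.5-130)*8)),3,(0,0,255),-1)
for y in(188,-188):
    u=proj(c,rack(-80,y,172)); cv2.circle(o,(int((u[0]+.5-170)*4.3),int((u[1]+.5-130)*8)),3,(0,255,0),-1)
cv2.imwrite('pics/z7.png',o)
```

```text
(no output)
```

View pics/z7.png

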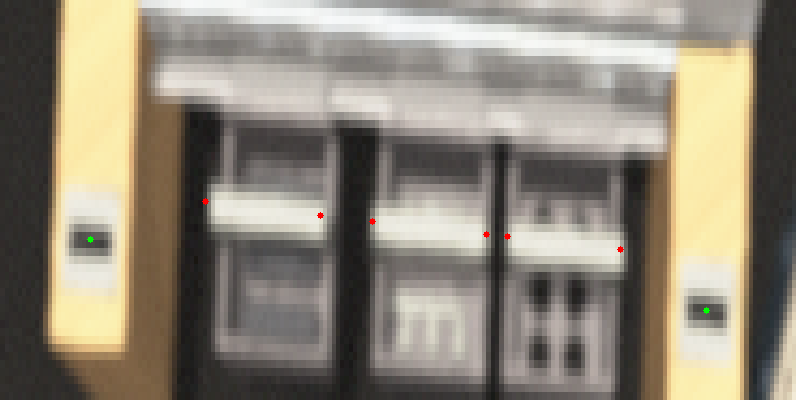

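Call:
jog_arm:
  rows:
    - {"linear": [1.5, -0.5, 2.6], "rot": [0, 0, 0], "gripper": 0}
    - {"linear": [3.5, -0.5, 2.6], "rot": [0, 0, 0], "gripper": 0}
    - {"linear": [3.5, -0.4, 2.6], "rot": [0, 0, 0], "gripper": 0}
    - {"linear": [3.5, -0.3, 2.6], "rot": [0, 0, 0], "gripper": 0}
    - {"linear": [3.5, -0.3, 2.6], "rot": [0, 0, 0], "gripper": 0}
    - {"linear": [3.5, -0.2, 2.6], "rot": [0, 0, 0], "gripper": 0}
    - {"linear": [3.5, 0, 2.6], "rot": [0, 0, 0], "gripper": 0}
    - {"linear": [3.5, 0, 2], "rot": [0, 0, 0], "gripper": 0}
    - {"linear": [2, 0, 0], "rot": [0, 0, 0], "gripper": 0}
    - {"linear": [0, 0, 0], "rot": [0, 0, 0], "gripper": 0}
    - {"linear": [0, 0, 0], "rot": [0, 0, 0], "gripper": 0}

```text
t: 25.1
eef_pos: [753.3, 52.1, 326.7]
tcp_rot: [-89.8, 0.5, -2.3]
ft_force: [-0.9, 0.1, -0.2]
grip_width: -0.3
```

Run:
```python
from h import *
s=cur();print(inrack(s['eef_pos']),s['tcp_rot'],s['ft_force'],s['grip_width'])
```

```text
[102.2556471   18.56146198 326.71399637] [-89.84379799   0.48569139  -2.25435642] [-0.87106587  0.13287296 -0.18169651] -0.25942676727657704
```

Call:
jog_arm:
  rows:
    - {"linear": [0, 2, 0], "rot": [0, 1, 0], "gripper": 0}
    - {"linear": [0, 3, 0], "rot": [0, 0, -0.4], "gripper": 0}
    - {"linear": [0, 2, 0], "rot": [0, 0, 0], "gripper": 0}
    - {"linear": [-0.5, 0, 0], "rot": [0, 0, 0], "gripper": 0}
    - {"linear": [-1, 0, 0], "rot": [0, 0, 0], "gripper": 0}
    - {"linear": [-1, 0, 0], "rot": [0, 0, 0], "gripper": 0}
    - {"linear": [-1, 0, 0], "rot": [0, 0, 0], "gripper": 0}
    - {"linear": [-1, 0, 0], "rot": [0, 0, 0], "gripper": 0}
    - {"linear": [0, 0, 0], "rot": [0, 0, 0], "gripper": 0}

```text
t: 26.22
eef_pos: [704.8, 54.6, 258.2]
tcp_rot: [-89.8, -0.6, -3.5]
ft_force: [0.6, 0.4, -0.1]
grip_width: 0.3
```

Run:
```python
from h import *
s=cur();print(inrack(s['eef_pos']),s['tcp_rot'],s['ft_force'],s['grip_width'])
```

```text
[ 53.72174174  18.19335499 258.19517317] [-89.80023333  -0.55521873  -3.52927872] [ 0.59497733  0.38246068 -0.1406832 ] 0.336514524320017
```

Call:
jog_arm:
  rows:
    - {"linear": [-1, -0.2, 0], "rot": [0, 0, 0.3], "gripper": 0}
    - {"linear": [-1.2, -0.2, 0], "rot": [0, 0, 0.2], "gripper": 0}
    - {"linear": [-1.2, 0, 0], "rot": [0, 0, 0], "gripper": 0}
    - {"linear": [-1.2, 0, 0], "rot": [0, 0, 0], "gripper": 0}
    - {"linear": [-1.2, 0, 0], "rot": [0, 0, 0], "gripper": 0}
    - {"linear": [-0.6, 0, 0], "rot": [0, 0, 0], "gripper": 0}
    - {"linear": [0, 0, 0], "rot": [0, 0, 0], "gripper": 0}

```text
t: 27.1
eef_pos: [638.5, 58.6, 262.9]
tcp_rot: [-89.8, -0.3, -3.5]
ft_force: [1.8, -0.6, -0.5]
grip_width: -0.1
```

Run:
```python
from h import *
s=cur();print(inrack(s['eef_pos']),s['tcp_rot'],s['ft_force'],s['grip_width'])
w=snap('wrist','w8')[1]; a=snap('side','s8')[1]
o=np.hstack([cv2.resize(w,(400,300)),cv2.resize(a[60:300,190:510],(400,300))]); cv2.imwrite('pics/m8.png',o)
```

```text
[-12.75717565  18.32454527 262.86225672] [-89.78994509  -0.32411206  -3.52659005] [ 1.83894703 -0.56291252 -0.53590804] -0.06165763608996656
```

View pics/m8.png

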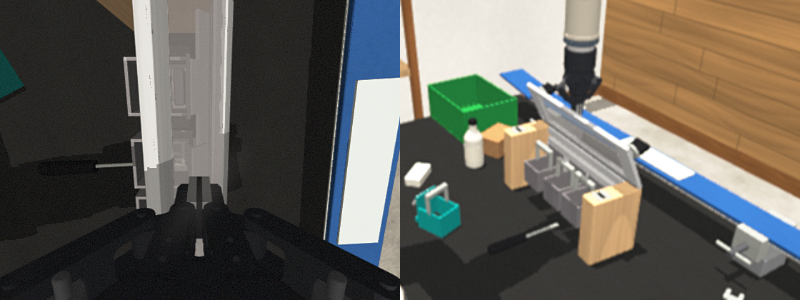

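Call:
jog_arm:
  rows:
    - {"linear": [-1, 0.3, 0], "rot": [0, 0, 0], "gripper": 0}
    - {"linear": [-1.1, 0.7, 0], "rot": [0, 0, 0], "gripper": 0}
    - {"linear": [-1.1, 0.8, 0], "rot": [0, 0, 0], "gripper": 0}
    - {"linear": [-1, 0.9, 0], "rot": [0, 0, 0], "gripper": 0}
    - {"linear": [-0.7, 1, 0], "rot": [0, 0, 0], "gripper": 0}
    - {"linear": [-0.5, 1, 0], "rot": [0, 0, 0], "gripper": 0}
    - {"linear": [-0.4, 1, 0], "rot": [0, 0, 0], "gripper": 0}
    - {"linear": [0, 0.8, 0], "rot": [0, 0, 0], "gripper": 0}
    - {"linear": [0, 0, 0], "rot": [0, 0, 0], "gripper": 0}

```text
t: 28.32
eef_pos: [575.3, 62.6, 191.4]
tcp_rot: [-89.8, -0.0, -3.5]
ft_force: [-0.3, -0.2, -0.8]
grip_width: 0.0
```

Run:
```python
from h import *
s=cur();print(inrack(s['eef_pos']),s['tcp_rot'],s['ft_force'],s['grip_width'])
```

```text
[-76.03268946  18.56370073 191.39832599] [-8.98179490e+01 -4.42249527e-02 -3.53404876e+00] [-0.32892339 -0.19168899 -0.82508667] 0.039372597906966476
```

Call:
jog_arm:
  rows:
    - {"linear": [0, 0.5, 0], "rot": [0, 0, 0], "gripper": 0}
    - {"linear": [0, 0.5, 0], "rot": [0, 0, 0], "gripper": 0}
    - {"linear": [0, 0.5, 0], "rot": [0, 0, 0], "gripper": 0}
    - {"linear": [0, 0.4, 0], "rot": [0, 0, 0], "gripper": 0}

```text
t: 28.82
eef_pos: [576.0, 62.7, 181.8]
tcp_rot: [-89.8, -0.2, -3.5]
ft_force: [-16.6, -2.5, 37.8]
grip_width: -0.1
```

Run:
```python
from h import *
s=cur();print(inrack(s['eef_pos']),s['tcp_rot'],s['ft_force'],s['grip_width'])
```

```text
[-75.2964889   18.68510867 181.80493067] [-89.79386189  -0.15306573  -3.53973197] [-16.58607344  -2.46457715  37.77297435] -0.08965012696393525
```

Call:
jog_arm:
  rows:
    - {"linear": [0, -2, 0], "rot": [0, 0, 0], "gripper": 0}
    - {"linear": [0, -4, 0], "rot": [0, 0, 0], "gripper": 3}
    - {"linear": [0, -4, 0], "rot": [0, 0, 0], "gripper": 5}
    - {"linear": [0, -2, 3], "rot": [0, 0, 0], "gripper": 5}
    - {"linear": [0, 0, 4], "rot": [0, 0, 0], "gripper": 5}
    - {"linear": [0, 0, 4], "rot": [0, 0, 0], "gripper": 5}
    - {"linear": [0, 0, 2], "rot": [0, 0, 0], "gripper": 5}
    - {"linear": [0, 0, 0], "rot": [0, 0, 0], "gripper": 5}
    - {"linear": [0, 0, 0], "rot": [0, 0, 0], "gripper": 5}

```text
t: 29.95
eef_pos: [585.4, 194.1, 307.5]
tcp_rot: [-89.8, -0.4, -3.6]
ft_force: [-0.1, 0.2, -0.1]
grip_width: 49.8
```

Run:
```python
from h import *
s=cur();print(s['t'],inrack(s['eef_pos']),s['tcp_rot'],s['ft_force'],s['grip_width'])
c,w=snap('wrist','w9'); print(proj(c,rack(-80,188,231)),proj(c,rack(-80,210,231)),proj(c,rack(-80,166,231)))
```

```text
29.95 [-73.723174   150.40627961 307.51643768] [-89.78390084  -0.41709164  -3.63659217] [-0.07785466  0.22711074 -0.09365075] 49.77657974339124
[268.22188589 165.42209375] [267.80512063 132.46416068] [268.61678129 196.65055067]
```

View pics/w9.png

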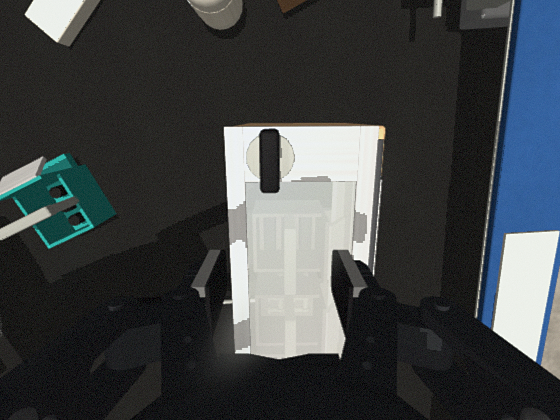

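Call:
jog_arm:
  rows:
    - {"linear": [-0.3, 0.5, 1.5], "rot": [0, -0.1, -0.4], "gripper": 4}
    - {"linear": [-0.2, 1.5, 1.5], "rot": [0, 0, 0], "gripper": 4}
    - {"linear": [0, 2, 0.3], "rot": [0, 0, 0], "gripper": 4}
    - {"linear": [0, 0, 0], "rot": [0, 0, 0], "gripper": 4}
    - {"linear": [0, 0, 0], "rot": [0, 0, 0], "gripper": 4}

```text
t: 30.62
eef_pos: [582.3, 229.1, 264.3]
tcp_rot: [-89.8, -0.8, -3.7]
ft_force: [-0.0, 0.4, -0.2]
grip_width: 39.8
```

Run:
```python
from h import *
s=cur();print(s['t'],inrack(s['eef_pos']),s['tcp_rot'],s['ft_force'],s['grip_width'])
plan(rack(-79,189,206),-3.4,4,n=3)
```

```text
30.625 [-78.90016252 185.15235967 264.26603418] [-89.79429022  -0.77002328  -3.66304637] [-0.04224411  0.41907769 -0.19986774] 39.82637522533095
[{"linear":[-0.03,1.94,0.12],"rot":[-0.1,-0.1,0.3],"gripper":4},{"linear":[-0.02,1.94,0.12],"rot":[-0.1,-0.1,0.3],"gripper":4},{"linear":[-0.01,1.94,0.13],"rot":[-0.1,-0.1,0.3],"gripper":4},{"linear":[0,0,0],"rot":[0,0,0],"gripper":4}]
```

Call:
jog_arm:
  rows:
    - {"linear": [0, 1.5, 0.1], "rot": [-0.1, -0.1, 0.4], "gripper": 4}
    - {"linear": [0, 2, 0.1], "rot": [-0.1, -0.1, 0.4], "gripper": 4}
    - {"linear": [0, 1.7, 0.1], "rot": [0, 0, 0], "gripper": 4}
    - {"linear": [0, 0.3, 0], "rot": [0, 0, 0], "gripper": 4}
    - {"linear": [0, 0, 0], "rot": [0, 0, 0], "gripper": 4}
    - {"linear": [0, 0, 0], "rot": [0, 0, 0], "gripper": 4}

```text
t: 31.38
eef_pos: [583.1, 232.2, 205.6]
tcp_rot: [-90.0, 0.1, -3.5]
ft_force: [0.3, 0.6, 0.3]
grip_width: 40.1
```

Run:
```python
from h import *
s=cur();print(s['t'],inrack(s['eef_pos']),s['tcp_rot'],s['ft_force'],s['grip_width'])
```

```text
31.375 [-78.29183368 188.25171837 205.60712233] [-9.00087041e+01  7.37827941e-02 -3.48322399e+00] [0.29344682 0.56429075 0.3052541 ] 40.088799754950415
```

Call:
jog_arm:
  rows:
    - {"linear": [0, 0, 0], "rot": [0, 0, 0], "gripper": 0}
    - {"linear": [0, 0, 0], "rot": [0, 0, 0], "gripper": 0}
    - {"linear": [0, 0, 0], "rot": [0, 0, 0], "gripper": 0}
    - {"linear": [0, 0, 0], "rot": [0, 0, 0], "gripper": 0}
    - {"linear": [0, 0.4, 0], "rot": [0, 0, 0], "gripper": 0}
    - {"linear": [0, 0.4, 0], "rot": [0, 0, 0], "gripper": 0}
    - {"linear": [0, 0.4, 0], "rot": [0, 0, 0], "gripper": 0}
    - {"linear": [0, 0.3, 0], "rot": [0, 0, 0], "gripper": 0}
  newtons: 50

```text
t: 32.38
eef_pos: [582.5, 232.4, 194.2]
tcp_rot: [-89.9, 0.0, -3.5]
ft_force: [-11.1, -3.4, 30.6]
grip_width: 12.9
```

Call:
jog_arm:
  rows:
    - {"linear": [0, 0.2, 0], "rot": [0, 9, 0], "gripper": 0}
    - {"linear": [0, 0.2, 0], "rot": [0, 10, 0], "gripper": 0}
    - {"linear": [0, 0.2, 0], "rot": [0, 10, 0], "gripper": 0}
    - {"linear": [0, 0.2, 0], "rot": [0, 10, 0], "gripper": 0}
    - {"linear": [0, 0.2, 0], "rot": [0, 10, 0], "gripper": 0}

```text
t: 33.0
eef_pos: [581.3, 232.7, 194.4]
tcp_rot: [-89.9, 0.1, -54.0]
ft_force: [-9.4, -1.7, 18.8]
grip_width: 12.9
```

Run:
```python
from h import *
s=cur();print(s['t'],inrack(s['eef_pos']),s['tcp_rot'],s['ft_force'],s['wrist_torque'],s['grip_width'],s['joint_pos'])
```

```text
33.0 [-80.1253096  188.67015067 194.37438057] [-89.92842374   0.11325588 -53.96146701] [-9.38400996 -1.72782394 18.81322025] [-0.50754534  1.62213889  0.07575563] 12.945232555154139 [21.6086289  22.34583189 95.46572527  0.14422789 62.14742229 75.50282925]
```

Call:
jog_arm:
  rows:
    - {"linear": [0.05, 0.2, 0], "rot": [0, 10, 0], "gripper": 0}
    - {"linear": [0, 0.2, 0], "rot": [0, 10, 0], "gripper": 0}
    - {"linear": [0, 0.2, 0], "rot": [0, 9, 0], "gripper": 0}
    - {"linear": [0, 0.2, 0], "rot": [0, 6, 0], "gripper": 0}
    - {"linear": [0, 0.2, 0], "rot": [0, 4, 0], "gripper": 0}
    - {"linear": [0, 0.2, 0], "rot": [0, 2, 0], "gripper": 0}

```text
t: 33.75
eef_pos: [580.7, 233.6, 194.4]
tcp_rot: [-89.9, 0.3, -96.4]
ft_force: [-8.4, -1.4, 20.2]
grip_width: 13.2
```

Run:
```python
from h import *
s=cur();print(s['t'],inrack(s['eef_pos']),s['tcp_rot'],s['ft_force'],s['wrist_torque'],s['grip_width'])
```

```text
33.75 [-80.76607578 189.52229829 194.40358972] [-89.91491166   0.30121829 -96.37846949] [-8.4126074  -1.4335897  20.18719214] [-0.57224273  1.65063324  0.88004876] 13.2253869512448
```

Call:
jog_arm:
  rows:
    - {"linear": [0, -0.1, 0], "rot": [0, 0, 0], "gripper": 0}
    - {"linear": [0, 0, 0], "rot": [0, 0, 0], "gripper": 4}
    - {"linear": [0, 0, 0], "rot": [0, 0, 0], "gripper": 4}
    - {"linear": [0, 0, 0], "rot": [0, 0, 0], "gripper": 4}
    - {"linear": [0, -1, 0], "rot": [0, 0, 0], "gripper": 4}
    - {"linear": [0, -3, 0], "rot": [0, 0, 0], "gripper": 4}
    - {"linear": [0, -4, 0], "rot": [0, 0, 0], "gripper": 4}
    - {"linear": [0, -2, 0], "rot": [0, -9, 0], "gripper": 4}
    - {"linear": [0, 0, 0], "rot": [0, -9, 0], "gripper": 4}
    - {"linear": [0, 0, 0], "rot": [0, -9, 0], "gripper": 4}
    - {"linear": [0, 0, 0], "rot": [0, 0, 0], "gripper": 4}

```text
t: 35.12
eef_pos: [581.9, 233.1, 302.7]
tcp_rot: [-89.5, 0.2, -68.6]
ft_force: [-0.3, -0.4, -0.6]
grip_width: 39.9
```

Run:
```python
from h import *
s=cur();print(s['t'],inrack(s['eef_pos']),s['tcp_rot'],s['ft_force'])
t=rack(-80,-205,305); plan(t,-3.4,5,n=10,rest=0)
```

```text
35.125 [-79.55058572 189.16071097 302.74799403] [-89.52060079   0.18283589 -68.63738073] [-0.28077606 -0.36990092 -0.60272221]
[{"linear":[3.58,-0.05,-1.65],"rot":[-0.1,-6.5,0.0],"gripper":5},{"linear":[3.37,-0.05,-2.05],"rot":[-0.1,-6.5,0.0],"gripper":5},{"linear":[3.11,-0.05,-2.42],"rot":[-0.1,-6.5,0.0],"gripper":5},{"linear":[2.82,-0.04,-2.76],"rot":[-0.1,-6.5,0.0],"gripper":5},{"linear":[2.48,-0.04,-3.06],"rot":[-0.1,-6.5,0.0],"gripper":5},{"linear":[2.12,-0.04,-3.32],"rot":[-0.1,-6.5,0.0],"gripper":5},{"linear":[1.73,-0.04,-3.54],"rot":[-0.1,-6.5,0.0],"gripper":5},{"linear":[1.32,-0.03,-3.72],"rot":[-0.1,-6.5,0.0],"gripper":5},{"linear":[0.89,-0.03,-3.84],"rot":[-0.1,-6.5,0.0],"gripper":5},{"linear":[0.44,-0.03,-3.92],"rot":[-0.1,-6.5,0.0],"gripper":5}]
```

Call:
jog_arm:
  rows:
    - {"linear": [3.6, 0, -1.6], "rot": [-0.1, -6.5, 0], "gripper": 5}
    - {"linear": [3.4, 0, -2], "rot": [-0.1, -6.5, 0], "gripper": 5}
    - {"linear": [3.1, 0, -2.4], "rot": [-0.1, -6.5, 0], "gripper": 5}
    - {"linear": [2.8, 0, -2.8], "rot": [-0.1, -6.5, 0], "gripper": 5}
    - {"linear": [2.5, 0, -3.1], "rot": [-0.1, -6.5, 0], "gripper": 5}
    - {"linear": [2.1, 0, -3.3], "rot": [0, -6.5, 0], "gripper": 5}
    - {"linear": [1.7, 0, -3.5], "rot": [0, -6.5, 0], "gripper": 5}
    - {"linear": [1.3, 0, -3.7], "rot": [0, -6.5, 0], "gripper": 5}
    - {"linear": [0.9, 0, -3.8], "rot": [0, -6.5, 0], "gripper": 5}
    - {"linear": [0.3, 0, -2.5], "rot": [0, -6, 0], "gripper": 5}
    - {"linear": [0, 0, 0], "rot": [0, 0, 0], "gripper": 5}
    - {"linear": [0, 0, 0], "rot": [0, 0, 0], "gripper": 5}

```text
t: 36.62
eef_pos: [557.5, -156.2, 303.8]
tcp_rot: [-89.9, -0.1, -4.9]
ft_force: [0.2, 0.2, -0.5]
grip_width: 49.9
```

Run:
```python
from h import *
s=cur();print(s['t'],inrack(s['eef_pos']),s['tcp_rot'],s['ft_force'],s['grip_width'])
c,w=snap('wrist','w10'); t=snap('top','t10')[1]
print(proj(c,rack(-80,-188,231)),proj(c,rack(-80,-166,231)),proj(c,rack(-80,-210,231)))
cv2.imwrite('pics/m10.png',np.hstack([cv2.resize(w,(400,300)),cv2.resize(t[80:230,160:360],(400,300),interpolation=cv2.INTER_CUBIC)]))
```

```text
36.625 [ -80.78474016 -200.93323049  303.79123739] [-8.99348490e+01 -8.94820176e-02 -4.88317007e+00] [ 0.19888156  0.244957   -0.52718183] 49.86326691967453
[278.92856856 201.30646773] [278.10118466 169.810169  ] [279.71272052 231.1570418 ]
```

View pics/m10.png

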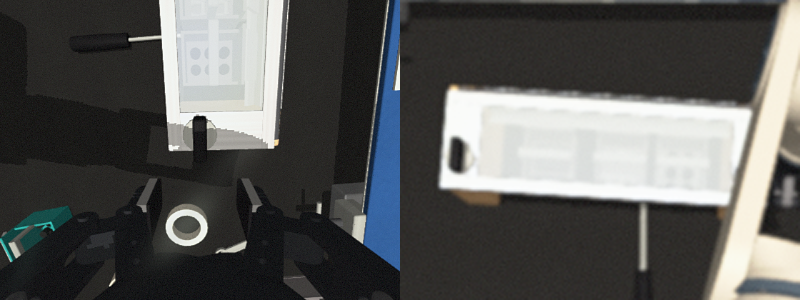

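Call:
jog_arm:
  rows:
    - {"linear": [0, 1.5, 0.5], "rot": [0, -0.7, 0], "gripper": 4}
    - {"linear": [0, 2, 0.5], "rot": [0, -0.7, 0], "gripper": 4}
    - {"linear": [0, 2, 0.2], "rot": [0, 0, 0], "gripper": 4}
    - {"linear": [0, 1.5, 0], "rot": [0, 0, 0], "gripper": 4}
    - {"linear": [0, 0, 0], "rot": [0, 0, 0], "gripper": 4}
    - {"linear": [0, 0, 0], "rot": [0, 0, 0], "gripper": 4}

```text
t: 37.48
eef_pos: [558.4, -138.8, 228.8]
tcp_rot: [-89.9, -0.0, -3.2]
ft_force: [-0.7, -0.3, -0.1]
grip_width: 39.9
```

Run:
```python
from h import *
s=cur();print(s['t'],inrack(s['eef_pos']),s['tcp_rot'],s['ft_force'],s['grip_width'])
plan(rack(-80,-186.5,206),-3.4,4,n=2)
```

```text
37.475 [ -80.96061153 -183.49934775  228.75700925] [-8.98846112e+01 -6.97989504e-03 -3.16601911e+00] [-0.69675261 -0.29841043 -0.06282132] 39.8968084436608
[{"linear":[0.05,1.14,-0.15],"rot":[-0.1,0.1,0.0],"gripper":4},{"linear":[0.05,1.14,-0.15],"rot":[-0.1,0.1,0.0],"gripper":4},{"linear":[0,0,0],"rot":[0,0,0],"gripper":4}]
```

Call:
jog_arm:
  rows:
    - {"linear": [0, 0.8, -0.2], "rot": [-0.1, 0.2, 0], "gripper": 4}
    - {"linear": [0, 1, -0.1], "rot": [0, 0, 0], "gripper": 4}
    - {"linear": [0, 0.4, 0], "rot": [0, 0, 0], "gripper": 4}
    - {"linear": [0, 0, 0], "rot": [0, 0, 0], "gripper": 4}
    - {"linear": [0, 0, 0], "rot": [0, 0, 0], "gripper": 4}

```text
t: 38.1
eef_pos: [558.9, -142.5, 206.4]
tcp_rot: [-90.0, -0.1, -3.4]
ft_force: [0.5, 0.3, 0.0]
grip_width: 39.8
```

Run:
```python
from h import *
s=cur();print(s['t'],inrack(s['eef_pos']),s['tcp_rot'],s['ft_force'],s['grip_width'])
```

```text
38.1 [ -80.19839967 -187.15647106  206.41828549] [-90.01515443  -0.12756041  -3.41886659] [0.54227821 0.29428842 0.00223686] 39.82479737780598
```

Call:
jog_arm:
  rows:
    - {"linear": [0, 0, 0], "rot": [0, 0, 0], "gripper": 0}
    - {"linear": [0, 0, 0], "rot": [0, 0, 0], "gripper": 0}
    - {"linear": [0, 0, 0], "rot": [0, 0, 0], "gripper": 0}
    - {"linear": [0, 0, 0], "rot": [0, 0, 0], "gripper": 0}
    - {"linear": [0, 0.4, 0], "rot": [0, 0, 0], "gripper": 0}
    - {"linear": [0, 0.4, 0], "rot": [0, 0, 0], "gripper": 0}
    - {"linear": [0, 0.4, 0], "rot": [0, 0, 0], "gripper": 0}
    - {"linear": [0, 0.3, 0], "rot": [0, 0, 0], "gripper": 0}
    - {"linear": [0, 0.2, 0], "rot": [0, 0, 0], "gripper": 0}
  newtons: 50

```text
t: 39.22
eef_pos: [559.7, -142.7, 194.5]
tcp_rot: [-90.0, -0.3, -3.4]
ft_force: [-9.7, 2.6, 26.6]
grip_width: 12.7
```

Call:
jog_arm:
  rows:
    - {"linear": [0, 0.2, 0], "rot": [0, 9, 0], "gripper": 0}
    - {"linear": [0, 0.2, 0], "rot": [0, 10, 0], "gripper": 0}
    - {"linear": [0, 0.2, 0], "rot": [0, 10, 0], "gripper": 0}
    - {"linear": [0, 0.2, 0], "rot": [0, 10, 0], "gripper": 0}
    - {"linear": [0, 0.2, 0], "rot": [0, 10, 0], "gripper": 0}
    - {"linear": [0.05, 0.2, 0], "rot": [0, 10, 0], "gripper": 0}
    - {"linear": [0, 0.2, 0], "rot": [0, 10, 0], "gripper": 0}
    - {"linear": [0, 0.2, 0], "rot": [0, 9, 0], "gripper": 0}
    - {"linear": [0, 0.2, 0], "rot": [0, 6, 0], "gripper": 0}
    - {"linear": [0, 0.2, 0], "rot": [0, 4, 0], "gripper": 0}
    - {"linear": [0, 0.2, 0], "rot": [0, 2, 0], "gripper": 0}

```text
t: 40.6
eef_pos: [558.8, -141.5, 194.6]
tcp_rot: [-89.5, 0.0, -96.3]
ft_force: [-7.9, 1.5, 22.1]
grip_width: 13.0
```

Run:
```python
from h import *
s=cur();print(s['t'],inrack(s['eef_pos']),s['tcp_rot'],s['ft_force'],s['wrist_torque'],s['grip_width'])
```

```text
40.6 [ -80.38509391 -186.22393402  194.59181369] [-8.94908692e+01  2.53282739e-02 -9.63274875e+01] [-7.88935452  1.52215773 22.0779662 ] [0.42843515 1.50737063 0.88054322] 12.976528446799467
```

Turned to the stop. I'll release, back off and check.

Call:
jog_arm:
  rows:
    - {"linear": [0, -0.1, 0], "rot": [0, 0, 0], "gripper": 0}
    - {"linear": [0, 0, 0], "rot": [0, 0, 0], "gripper": 4}
    - {"linear": [0, 0, 0], "rot": [0, 0, 0], "gripper": 4}
    - {"linear": [0, 0, 0], "rot": [0, 0, 0], "gripper": 4}
    - {"linear": [0, -1, 0], "rot": [0, 0, 0], "gripper": 4}
    - {"linear": [0, -3, 0], "rot": [0, 0, 0], "gripper": 4}
    - {"linear": [0, -4, 0], "rot": [0, 0, 0], "gripper": 4}
    - {"linear": [2, -2, -4], "rot": [0, 0, 0], "gripper": 4}
    - {"linear": [4, 0, -4], "rot": [0, 0, 0], "gripper": 4}
    - {"linear": [4, 0, -4], "rot": [0, 0, 0], "gripper": 4}
    - {"linear": [3, 0, -3], "rot": [0, 0, 0], "gripper": 4}
    - {"linear": [0, 0, 0], "rot": [0, 0, 0], "gripper": 4}

```text
t: 42.1
eef_pos: [391.0, -257.3, 301.7]
tcp_rot: [-89.3, -0.1, -96.2]
ft_force: [-0.0, 0.8, -0.1]
grip_width: 40.0
```

Run:
```python
from h import *
s=cur();print(s['t'],s['eef_pos'],s['tcp_rot'],s['ft_force'],s['grip_width'])
a=snap('side','s11')[1]; t=snap('top','t11')[1]
cv2.imwrite('pics/m11.png',np.vstack([np.hstack([cv2.resize(t,(400,300)),cv2.resize(t[80:230,160:360],(400,300),interpolation=cv2.INTER_CUBIC)]),np.hstack([cv2.resize(a,(400,300)),cv2.resize(a[110:290,230:470],(400,300))])]))
```

```text
42.1 [ 390.98944949 -257.28015921  301.73514911] [-89.29076948  -0.14629645 -96.18267236] [-0.03227815  0.75357842 -0.1296668 ] 40.02288819133347
```

View pics/m11.png

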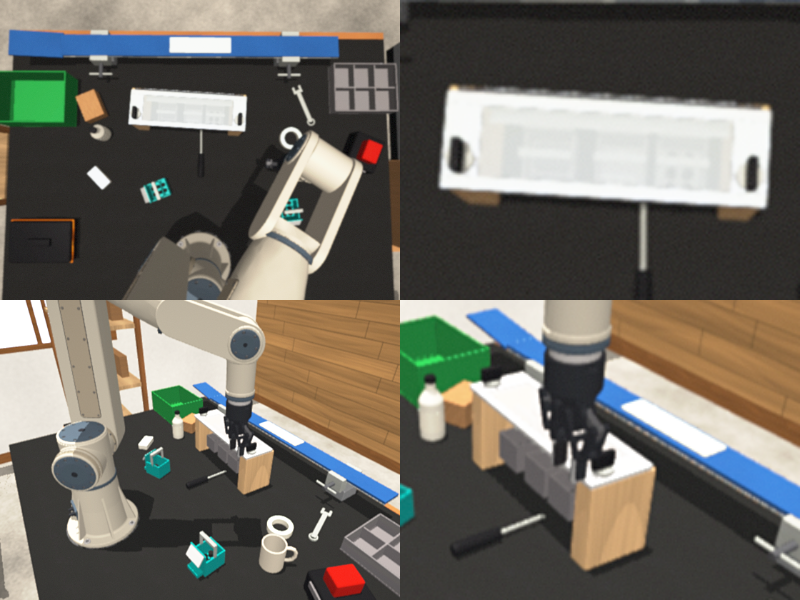

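Call:
jog_arm:
  rows:
    - {"linear": [3, -2, -4], "rot": [0, 0, 0], "gripper": 4}
    - {"linear": [3, -3, -4], "rot": [0, 0, 0], "gripper": 4}
    - {"linear": [3, -3, -2], "rot": [0, 0, 0], "gripper": 4}
    - {"linear": [0, 0, 0], "rot": [0, 0, 0], "gripper": 4}

```text
t: 42.7
eef_pos: [285.0, -335.1, 383.3]
tcp_rot: [-89.2, -0.1, -95.7]
ft_force: [-0.9, 0.4, -0.3]
grip_width: 40.2
```

Run:
```python
from h import *
c,a=snap('side','s12')
out=[]
for y in(188.5,-187):
    q=proj(c,rack(-80,y,215)).astype(int); x0,y0=q-[14,14]
    o=cv2.resize(a[y0:y0+28,x0:x0+28],(392,392),interpolation=cv2.INTER_NEAREST)
    for z,col in((181.5+40,(0,255,0)),(231,(0,0,255))):
        for e in(-22,22):
            for d in (-7,7):
                u=proj(c,rack(-80+e,y+d,z)); cv2.circle(o,tuple(((u+.5-[x0,y0])*14).astype(int)),4,col,-1)
    out.append(o)
cv2.imwrite('pics/m12.png',np.hstack(out))
```

```text
(no output)
```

View pics/m12.png

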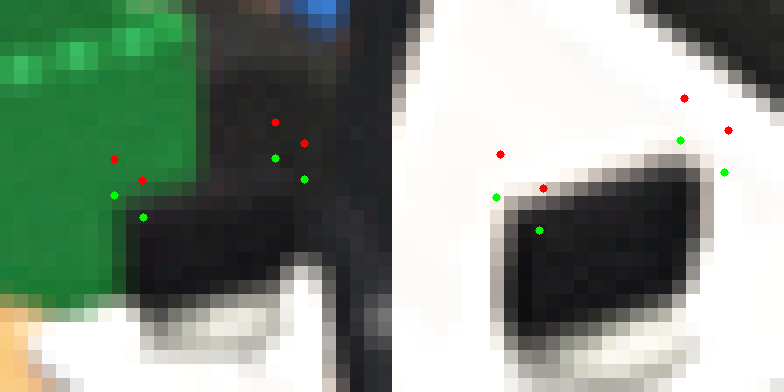

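```bash
python3 -c "
from bench import job,sensors
print(sensors.observe()['t'],sensors.observe()['ft_force']); print(job.finish_job())"
```

```text
42.75 [-0.15032731 -0.38614279 -0.69869424]
the job is handed in; nothing more can be done
None
```

The job is done and was handed in at about 43 s. The three grey bins on the bench (black plates, screws and rubber rollers) hang on the cleat at about rack y +86, −16 and −100. There was no bin with dark steel lugs. I folded the lid shut, then pushed in each stud and turned it clockwise to its stop.

**Last checks:**
- **Bins:** seen from above, the handles lay within about 2 mm of the home position. The gripper heights at release put each bin's origin at about z 55. The second and third bins still read about −3 N vertical force just before release, where I expected close to zero. Both stayed in place when let go.
- **Lid:** I pressed it down until the fingertips read z 182 with a hard stop of 38 N.
- **Studs:** both wings now lie along the rack's x. In the side view their tops match the pushed-in height rather than the sprung-out one.
- **Other items:** nothing on the bench looked moved in the last overview picture, and the turquoise bins were left alone.

No check failed, and the arm was clear of everything when I handed in.

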